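# Close down the electronics bench: tester off, cases to the tote, brushes into the stand

### The arm

A 7-joint arm with a two-finger parallel gripper is mounted at the origin on the work surface. World frame = base frame: x ahead of the robot, y to its left, z up, the work surface at z = 0. Lengths are in mm, angles in degrees, forces in N, time in s.
With the tool pointing down it reaches from about 425 to 800 mm from the base axis. Payload 8.3 kg.
Tool frame: the origin (TCP) lies between the finger pads; the fingertips stand 14 mm ahead of it and the grasp point (between the pads) lies 5 mm behind it (env.tip_reach is the y of the fingertips in the tool frame, in mm); y points along the fingers, x is the direction in which the jaws open and shut, and the axes are right-handed (so a half turn about y gives the same grasp; the last joint's range is limited). The gripper opens to 85 mm and grips with 20 to 120 N. Pads are 22 mm wide; open, the fingers measure 114 mm over their backs; the gripper's body (76 mm by 85 mm) begins 54 mm behind the grasp point. The pads swing forward as they close: fully open they stand 13 mm farther back than shut.
Start: joints at [-67.89, 21.967, 0.94, 78.501, -0.361, 79.538, -2.664], TCP at [271.127, 563.111, 245.279] pointing down, gripper open.
Joint ranges: [-169.22, 169.22], [-14.56, 117.87], [-87.37, 89.26], [10.42, 133.3], [-82.24, 262.24], [0.94, 117.77], [-172.7, 172.7]. Speed limits (degrees/s): [136.94, 136.94, 172.46, 172.46, 180, 180, 180].

### API

Orientations are given as a 3x3 rotation matrix whose columns are the frame's x, y, z axes.
In Python, from plant import env gives the robot as it stands.
- The arm moves only by the shell command python3 -m creep 'ROWS'. ROWS is JSON, a list of rows, each an object of numbers: "ax", "ay", "az": the turn, a rotation vector about the tool's x, y, z in rad; "tx", "ty", "tz": the shift along the tool's x, y, z in m; "grip": the opening, from 0 (shut) to 1 (fully open). A call has 1 to 5 rows; each row is the pose to reach, as a shift and turn from the pose measured when the call began, along the tool's axes at that moment; what a row does not reach only later rows make up. A row lasts 1/10 s, in which the tool goes at most 50 mm and 8.59 degrees, less where a joint would pass 70% of its speed; a pose out of reach is approached as far as the arm can. A call with a gripper value outside its range is refused whole. The fingers move at their own pace and stop on an object; the grip force is fixed at half the most. Time passes only in rows, so rows that repeat a pose let the fingers close. It gives the time, the measured TCP pose, the force and the opening at its end, in the units of the state.
- env.get_state(): the state, without advancing time (a new reading comes with each control period).
- env.grab_frame(name): name is "side" or "top"; returns (picture, depth): 420x560x3 uint8, red, green, blue; 420x560 float32, mm along the optical axis (not along the pixel's ray), 0 where there is no reading.
- env.calibration(name): a dict with "fx", "fy", "cx", "cy" (pixels), "rvec" (rotation vector, rad) and "tvec" (3), from world to camera coordinates, as OpenCV has them. Camera axes: x right, y down, z forward; pixel columns grow to the right and rows downward; lengths in mm; the calibration is good to about 2 mm. A picture is of the moment at which its call begins. calibration takes no time and is no camera call.
- env.finish_job(): hands the job in, once; it reports no verdict.
The state is a dict: "time": time; "qpos": joint angles; "joint_velocities": joint speeds; "joint_efforts": joint torques, N m; "tcp_pos": TCP position; "orientation": TCP orientation; "force": force on the tool from outside, world axes, zero at the start; "moment": the same for the moment, N m; "finger_gap": finger opening in mm.
Only numpy, scipy, OpenCV 4.12 (cv2) and the standard library are available. Lean on these libraries where they do the work, as an engineer would, in place of code of your own. Each camera call takes 0.05 s, during which the arm holds its last target.

### The job

Close down the bench. Switch the tester off by pushing its lever all the way over, away from you, before you touch any module case; then clear every case out of the tester's catch tray into the grey tote. Also stand every cleaning brush from the blue mat upright in the white stand, butt down and bristles up, and leave everything else on the bench where it is.

Things in the scene. Friction and masses are not known exactly. Their poses are not given: they have to be found in the camera images.
- switch (a joint): The tester's power lever, 0 to 1.0 rad. On a small grey block beside the catch tray, at the tester's -y side. Near 0 (0 to 0.15 at the start) it leans toward the robot: on. At 1.0 it leans away (tester's +x), at its stop: off. It stays where it is left; about 1 N at the tip moves it.
- switch_tip (a point): Centre of the 26 mm ball at the top of the 80 mm lever; the ball is about 122 mm above the table and moves 77 mm along the tester's +x in an arc from 0 to 1.0 rad.
- tester: Grey tester, fixed, with an aluminium catch tray in front. Origin under the tray's centre; x from the tray to the machine (away from the robot), y left along the tray. Tray 150 (x) by 300 (y), floor 4 mm thick, rim 8 mm high on three sides; the machine, 100 mm high, begins at x = +75 mm. The lever's pivot is at x 0, y -185, z 52 mm.
- tote: Grey open tote, fixed, 220 (x) by 150 (y) by 50 mm high outside, walls 4 mm, floor 4 mm thick. Origin: centre of its underside.
- stand: White brush stand, fixed, 62 (x) by 172 (y) by 84 mm high, open on top, with three square cells 50 by 50 mm in a row along its y, their centres at y = -56, 0 and +56 mm; floor 4 mm. Origin: centre of its underside. Tote and stand are side by side in front of the robot, and change places between starts.
- mat: Blue bench mat, fixed, 300 (x) by 240 (y) by 3 mm thick, on the robot's right. Origin: centre of its underside; the brushes start on it.
- brush0: Cleaning brush, 200 mm long, 70 g, balance point at x -29 mm; 2 or 3 present. Origin: on its axis, mid-length; x toward the bristles. x -100 to -80: heavy black butt 28 mm square; to +40: wooden handle 26 mm square; to +60: steel ferrule 26 mm; to +100: rigid bristles 28 mm. Lies on cap and bristles, axis 14 mm above the mat, bristles toward +y, about 88 mm apart. Swung fast, it turns in the grip.
- brush1: Cleaning brush, 200 mm long, 70 g, balance point at x -29 mm; 2 or 3 present. Origin: on its axis, mid-length; x toward the bristles. x -100 to -80: heavy black butt 28 mm square; to +40: wooden handle 26 mm square; to +60: steel ferrule 26 mm; to +100: rigid bristles 28 mm. Lies on cap and bristles, axis 14 mm above the mat, bristles toward +y, about 88 mm apart. Swung fast, it turns in the grip.
- brush2: Cleaning brush, 200 mm long, 70 g, balance point at x -29 mm; 2 or 3 present. Origin: on its axis, mid-length; x toward the bristles. x -100 to -80: heavy black butt 28 mm square; to +40: wooden handle 26 mm square; to +60: steel ferrule 26 mm; to +100: rigid bristles 28 mm. Lies on cap and bristles, axis 14 mm above the mat, bristles toward +y, about 88 mm apart. Swung fast, it turns in the grip.
- case0: Aluminium module case, a block 64 (x) by 38 (y) by 26 mm high, about 130 g; may be absent (3 or 4 are there). Origin: centre of its underside. Starts flat in the tester's catch tray, long side roughly along the tester's x, 68 mm from centre to centre of neighbouring places.
- case1: Aluminium module case, a block 64 (x) by 38 (y) by 26 mm high, about 130 g; may be absent (3 or 4 are there). Origin: centre of its underside. Starts flat in the tester's catch tray, long side roughly along the tester's x, 68 mm from centre to centre of neighbouring places.
- case2: Aluminium module case, a block 64 (x) by 38 (y) by 26 mm high, about 130 g; may be absent (3 or 4 are there). Origin: centre of its underside. Starts flat in the tester's catch tray, long side roughly along the tester's x, 68 mm from centre to centre of neighbouring places.
- case3: Aluminium module case, a block 64 (x) by 38 (y) by 26 mm high, about 130 g; may be absent (3 or 4 are there). Origin: centre of its underside. Starts flat in the tester's catch tray, long side roughly along the tester's x, 68 mm from centre to centre of neighbouring places.
- phone: Black phone lying flat, 72 by 150 by 9 mm, close to the robot; not part of the job, leave it where it is. Origin: centre of its underside.
- dish: Small steel bowl, 70 mm across, 30 mm high, close to the robot; not part of the job, leave it where it is. Origin: centre of its underside.
- flux: Small bottle, 44 mm across, 100 mm high, beyond the mat; not part of the job, leave it where it is. Origin: centre of its underside.
- spool: Steel wire spool, 60 mm across, 42 mm high, beyond the tote and stand; not part of the job, leave it where it is. Origin: centre of its underside.
- meter: Black multimeter lying flat, 80 by 160 by 41 mm, beyond the tote and stand; not part of the job, leave it where it is. Origin: centre of its underside.
- battery: Flat battery pack 60 by 90 by 6 mm, beyond the tote and stand; not part of the job, leave it where it is. Origin: centre of its underside.
There are look-alikes about, which are no part of the job. What is shaped like the brush2 but orange is not meant.

How it is judged:
By the outcome, as a careful person would: the job done as asked, in the order asked, and still so for the second after the job is handed in, with the robot touching nothing.
Of brush0, brush1, brush2 only 2 to 3 are there at a start; the rules pass over those that are not, and their reading is None.
Of case0, case1, case2, case3 only 3 to 4 are there at a start; the rules pass over those that are not, and their reading is None.
At some moment in a run one of brush0, brush1, brush2 may be knocked a few centimetres aside while the robot is not near it.
It also fails if it takes over 210 s, if anything falls off the work surface, if the arm or the gripper's body presses on something with over 40 N, if the wrist force passes 120 N, or if a joint passes its speed limit or range.

## Working session

There is one attempt and no reset: what is moved stays moved. The work goes in short steps, Python scripts to look and compute and a shell command to move; the robot and the scene stay as the last step left them, time stands still between calls to the robot, and variables do not carry over. Pictures are saved under pics/ and viewed, and the job is handed in when it is done.

```bash
ls; mkdir -p pics
cat > h.py <<'E'
import numpy as np, cv2
from plant import env
def snap(name,fn):
    p,d=env.grab_frame(name); cv2.imwrite('pics/'+fn+'.png',p[:,:,::-1]); np.save('pics/'+fn+'.npy',d); return p,d
def world(name,u,v,z):
    """ray-plane z"""
    c=env.calibration(name);R=cv2.Rodrigues(np.array(c['rvec'],float))[0];t=np.array(c['tvec'],float).ravel()
    o=-R.T@t; r=R.T@np.array([(u-c['cx'])/c['fx'],(v-c['cy'])/c['fy'],1.]); return o+r*(z-o[2])/r[2]
def worldd(name,u,v,dep):
    c=env.calibration(name);R=cv2.Rodrigues(np.array(c['rvec'],float))[0];t=np.array(c['tvec'],float).ravel()
    return R.T@(np.array([(u-c['cx'])/c['fx'],(v-c['cy'])/c['fy'],1.])*dep-t)
def proj(name,P):
    c=env.calibration(name);R=cv2.Rodrigues(np.array(c['rvec'],float))[0];t=np.array(c['tvec'],float).ravel()
    q=R@np.array(P,float)+t; return q[0]/q[2]*c['fx']+c['cx'],q[1]/q[2]*c['fy']+c['cy']
def crop(fn,x0,y0,x1,y1,out):
    im=cv2.imread('pics/'+fn+'.png')[y0:y1,x0:x1]; s=min(800/(x1-x0),600/(y1-y0)); cv2.imwrite('pics/'+out+'.png',cv2.resize(im,None,fx=s,fy=s,interpolation=cv2.INTER_CUBIC))
E
python3 - <<'E'
from h import *
np.set_printoptions(precision=3,suppress=True)
snap('top','t0');snap('side','s0')
for k,v in env.get_state().items(): print(k,v)
print(env.calibration('top'),env.calibration('side'),env.tip_reach)
E
```

```text
pics
time 0.1
qpos [-67.89   22.008   0.939  78.556  -0.361  79.538  -2.665]
joint_velocities [ 0.092 -0.094 -0.103 -0.165 -0.003  0.003 -0.033]
joint_efforts [  0.003 -62.913   0.847 -37.276   0.017   0.01    0.   ]
tcp_pos [270.952 562.732 244.397]
orientation [[ 0.434 -0.001 -0.901]
 [ 0.901 -0.002  0.434]
 [-0.002 -1.    -0.   ]]
force [-0.636 -0.615 -0.258]
moment [-0.045 -0.047  0.029]
finger_gap 85.08014797894222
{'fx': 417.6155674020348, 'fy': 417.6155674020348, 'cx': 281.05589153388337, 'cy': 214.14888482304713, 'rvec': array([ 2.139, -2.11 ,  0.183]), 'tvec': array([   8.202,  511.79 , 1211.64 ])} {'fx': 539.9793089922174, 'fy': 539.9793089922174, 'cx': 275.1755736298998, 'cy': 204.68812304014153, 'rvec': array([ 2.14 , -0.097,  0.04 ]), 'tvec': array([-463.611,  136.657, 1504.52 ])} 14.0
```

View pics/t0.png

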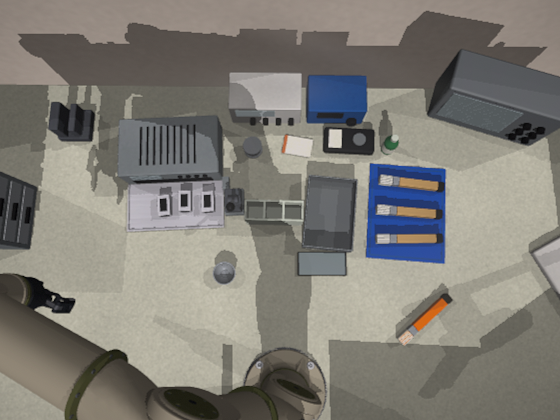

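View pics/s0.png

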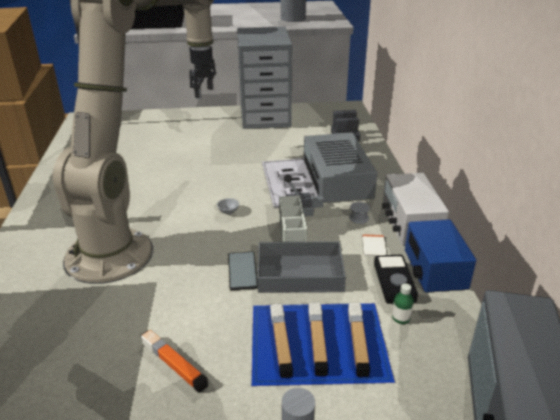

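The top view shows three brushes on the blue mat, at (408,183), (408,212) and (408,239). The orange look-alike is at (425,318). The cases are in the tray near (163,205), (185,200) and (207,201), and the lever block is at (233,202). I'll enlarge these areas.

Run:
```python
from h import *
crop('t0',110,100,310,250,'c1');crop('t0',290,150,460,278,'c2')
c=env.calibration('top');R=cv2.Rodrigues(c['rvec'])[0];print('cam',-R.T@c['tvec'])
for n,P in dict(mat=(408,212),tote=(330,213)).items(): print(n,world('top',*P,0))
```

```text
cam [ 287.59884102    4.36535846 1283.48587799]
mat [ 531.9080835  -380.47727963    0.        ]
tote [ 525.58698517 -137.25607075    0.        ]
```

View pics/c1.png

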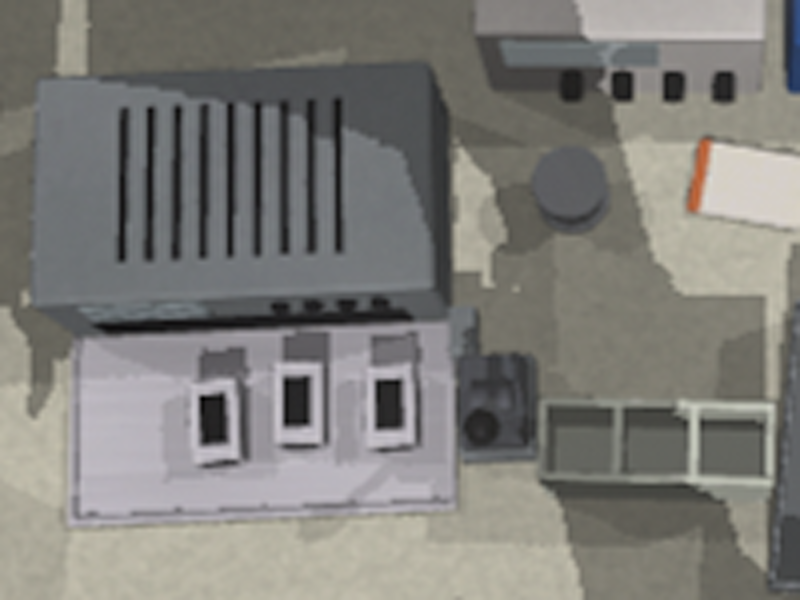

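View pics/c2.png

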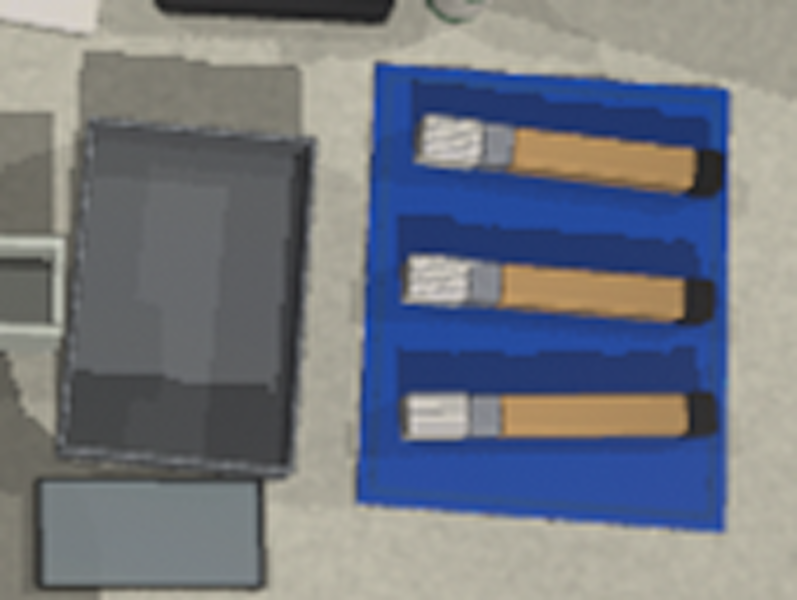

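Run:
```python
from h import *
np.set_printoptions(precision=1,suppress=True)
A=lambda x,y:(110+x/4,100+y/4)
B=lambda x,y:(290+x/4.6875,150+y/4.6875)
d=np.load('pics/t0.npy')
def o(n,p,z):
    print(n,np.round(p,1),world('top',*p,z),'depthpt',worldd('top',*p,d[int(p[1]),int(p[0])]))
o('trayFL',A(68,525),8);o('trayFR',A(457,508),8)
o('ball',A(482,427),135)
for i,(l) in enumerate([[(192,385),(235,377),(242,458),(200,467)],[(275,365),(322,361),(327,443),(280,445)],[(365,370),(409,365),(416,444),(370,448)]]):
    P=np.array([world('top',*A(*q),30) for q in l]);print('case',i,P.mean(0),P[0]-P[3],P[1]-P[0],cv2.minAreaRect(P[:,:2].astype(np.float32)))
# stand outer top corners z84
P=np.array([world('top',*A(*q),84) for q in [(540,402),(775,402),(774,485),(540,482)]]);print('stand',P.mean(0),P)
P=np.array([world('top',*B(*q),50) for q in [(90,120),(316,140),(290,475),(57,455)]]);print('tote',P.mean(0),P)
for n,b,t in [('b0',(405,416),(715,414)),('b1',(405,278),(715,302)),('b2',(418,140),(720,173))]:
    h=world('top',*B(*b),20);k=world('top',*B(*t),20);print(n,'bristle',h,'butt',k,np.linalg.norm(h-k),np.degrees(np.arctan2((h-k)[1],(h-k)[0])),(h+k)/2)
```

```text
trayFL [127.  231.2] [458.7 490.4   8. ] depthpt [458.2 489.2  11.3]
trayFR [224.2 227. ] [475.9 190.4   8. ] depthpt [475.8 190.3   8.4]
ball [230.5 206.8] [514.8 156.5 135. ] depthpt [514.1 156.1 138.3]
case 0 [537.2 373.7  30. ] [64.  10.4  0. ] [  6.7 -32.8   0. ] ((537.0199584960938, 373.4566650390625), (66.192626953125, 33.42731475830078), 9.2261381149292)
case 1 [552.3 310.2  30. ] [62.7  7.5  0. ] [  3.6 -36.1   0. ] ((551.8983764648438, 310.2634582519531), (65.15117645263672, 36.317134857177734), 6.411880016326904)
case 2 [550.6 241.7  30. ] [61.1  6.8  0. ] [  4.4 -33.8   0. ] ((550.3370971679688, 241.89935302734375), (62.41221618652344, 35.221397399902344), 7.392347812652588)
stand [514.9  34.7  84. ] [[544.1 121.3  84. ]
 [546.3 -51.2  84. ]
 [484.6 -50.8  84. ]
 [484.6 119.5  84. ]]
tote [ 516.6 -132.3   50. ] [[ 631.6  -69.1   50. ]
 [ 619.9 -215.8   50. ]
 [ 402.1 -195.4   50. ]
 [ 412.8  -48.7   50. ]]
b0 bristle [ 444.2 -275.4   20. ] butt [ 448.1 -475.9   20. ] 200.53263656773356 91.13584752744006 [ 446.1 -375.6   20. ]
b1 bristle [ 535.3 -277.8   20. ] butt [ 521.9 -479.9   20. ] 202.54675332968696 86.20980375428464 [ 528.6 -378.8   20. ]
b2 bristle [ 628.9 -288.9   20. ] butt [ 608.8 -487.9   20. ] 200.04938603917583 84.2422270932534 [ 618.8 -388.4   20. ]
```

Before the first reach, these are the possible confusions:
- **Ball:** lever tip at (230,207). The spool at (252,146) and the dish at (224,272) are not it.
- **Brushes:** wooden handles on the mat at (408,183), (408,212) and (408,239). The orange one at (425,318) is excluded.
- **Cases:** three in the tray, at (163,205), (185,200) and (207,201).

First I'll move the tool to just in front of the lever.

```bash
cat >> h.py <<'E'
from scipy.spatial.transform import Rotation as Ro
def Rdown(yaw):  # tool x at world angle yaw, y down
    a=np.radians(yaw); x=np.array([np.cos(a),np.sin(a),0]); y=np.array([0,0,-1.]); return np.c_[x,y,np.cross(x,y)]
def Rhor(jaw,point):
    x=np.array(jaw,float);x/=np.linalg.norm(x);y=np.array(point,float);y-=x*(x@y);y/=np.linalg.norm(y);return np.c_[x,y,np.cross(x,y)]
def go(P,R):
    s=env.get_state();C=np.array(s['orientation']);d=C.T@(np.array(P,float)-np.array(s['tcp_pos']))/1000
    a=Ro.from_matrix(C.T@R).as_rotvec()
    print('tx %.4f ty %.4f tz %.4f | ax %.3f ay %.3f az %.3f |'%(*d,*a),'rows',round(max(np.linalg.norm(d)/.05,np.linalg.norm(a)/.15),1),'tcp',np.round(s['tcp_pos'],1),'F',np.round(s['force'],1),'gap',round(s['finger_gap'],1),'t',round(s['time'],1),'q',np.round(s['qpos']))
E
python3 -c "
from h import *
go([460,155,210],Rdown(93.3))"; python3 -m creep -h | head
```

```text
tx -0.2853 ty 0.0349 tz -0.3472 | ax -0.000 ay -0.506 az -0.002 | rows 9.0 tcp [271.  562.7 244.4] F [-0.6 -0.6 -0.3] gap 85.1 t 0.1 q [-68.  22.   1.  79.  -0.  80.  -3.]invalid input: not JSON, or not a number
```

```bash
python3 -m creep '[{"tx":-0.03,"ty":0.003,"tz":-0.035,"ay":-0.1,"grip":0},{"tx":-0.06,"ty":0.007,"tz":-0.07,"ay":-0.15,"grip":0},{"tx":-0.09,"ty":0.01,"tz":-0.105,"ay":-0.2,"grip":0},{"tx":-0.12,"ty":0.015,"tz":-0.14,"ay":-0.25,"grip":0},{"tx":-0.145,"ty":0.02,"tz":-0.175,"ay":-0.3,"grip":0}]'
python3 -c "
from h import *
go([460,155,210],Rdown(93.3))"
```

```text
tx -0.2853 ty 0.0349 tz -0.3472 | ax -0.000 ay -0.506 az -0.002 | rows 9.0 tcp [271.  562.7 244.4] F [-0.6 -0.6 -0.3] gap 85.1 t 0.1 q [-68.  22.   1.  79.  -0.  80.  -3.]validation failed for argument at $[0]...
```

```bash
python3 -m creep '[{"ax":0.0,"ay":-0.1,"az":0.0,"tx":-0.03,"ty":0.003,"tz":-0.035,"grip":0.0},{"ax":0.0,"ay":-0.15,"az":0.0,"tx":-0.06,"ty":0.007,"tz":-0.07,"grip":0.0},{"ax":0.0,"ay":-0.2,"az":0.0,"tx":-0.09,"ty":0.01,"tz":-0.105,"grip":0.0},{"ax":0.0,"ay":-0.25,"az":0.0,"tx":-0.12,"ty":0.015,"tz":-0.14,"grip":0.0},{"ax":0.0,"ay":-0.3,"az":0.0,"tx":-0.145,"ty":0.02,"tz":-0.175,"grip":0.0}]'
python3 -c "
from h import *
go([460,155,210],Rdown(93.3))"
```

```text
time: 0.6
tcp_pos: [366.0, 353.9, 224.3]
orientation: [[0.146, -0.001, -0.989], [0.989, -0.002, 0.146], [-0.002, -1.0, 0.001]]
force: [0.3, -0.5, -0.0]
finger_gap: 12.2
tx -0.1829 ty 0.0145 tz -0.1221 | ax -0.001 ay -0.205 az -0.002 | rows 4.4 tcp [366.  353.9 224.3] F [ 0.3 -0.5 -0. ] gap 12.2 t 0.6 q [-52.   8.   5.  98.  -1.  73.  35.]
```

```bash
python3 -m creep '[{"ax":0.0,"ay":-0.05,"az":0.0,"tx":-0.04,"ty":0.003,"tz":-0.027,"grip":0.0},{"ax":0.0,"ay":-0.1,"az":0.0,"tx":-0.08,"ty":0.007,"tz":-0.054,"grip":0.0},{"ax":0.0,"ay":-0.15,"az":0.0,"tx":-0.12,"ty":0.01,"tz":-0.08,"grip":0.0},{"ax":0.0,"ay":-0.2,"az":0.0,"tx":-0.16,"ty":0.015,"tz":-0.105,"grip":0.0},{"ax":0.0,"ay":-0.205,"az":0.0,"tx":-0.183,"ty":0.015,"tz":-0.122,"grip":0.0}]'
python3 -c "
from h import *
go([465,157,124],Rdown(93.3))"
```

```text
time: 1.1
tcp_pos: [460.4, 150.5, 208.8]
orientation: [[-0.056, -0.002, -0.998], [0.998, -0.003, -0.056], [-0.003, -1.0, 0.002]]
force: [0.0, 0.6, -0.6]
finger_gap: 0.3
tx 0.0065 ty 0.0848 tz -0.0051 | ax -0.002 ay -0.002 az -0.003 | rows 1.7 tcp [460.4 150.5 208.8] F [ 0.   0.6 -0.6] gap 0.3 t 1.1 q [-36.   6.  15. 104.  -1.  71.  73.]
```

```bash
python3 -m creep '[{"ax":0.0,"ay":0.0,"az":0.0,"tx":0.006,"ty":0.04,"tz":-0.005,"grip":0.0},{"ax":0.0,"ay":0.0,"az":0.0,"tx":0.0075,"ty":0.085,"tz":-0.005,"grip":0.0},{"ax":0.0,"ay":0.0,"az":0.0,"tx":0.0075,"ty":0.085,"tz":-0.005,"grip":0.0}]'
python3 - <<'E'
from h import *
go([465,158,124],Rdown(93.3)); snap('top','t1');snap('side','s1');crop('t1',200,170,270,222,'c3');crop('s1',230,130,350,220,'c4')
E
```

```text
time: 1.4
tcp_pos: [460.9, 156.4, 118.5]
orientation: [[-0.055, -0.012, -0.998], [0.998, -0.008, -0.055], [-0.007, -1.0, 0.012]]
force: [-1.7, -0.2, -0.4]
finger_gap: 0.2
tx 0.0014 ty -0.0056 tz -0.0041 | ax -0.012 ay -0.002 az -0.007 | rows 0.1 tcp [460.9 156.4 118.5] F [-1.7 -0.2 -0.4] gap 0.2 t 1.4 q [-36.  12.  15. 109.  -3.  60.  73.]
```

View pics/c3.png

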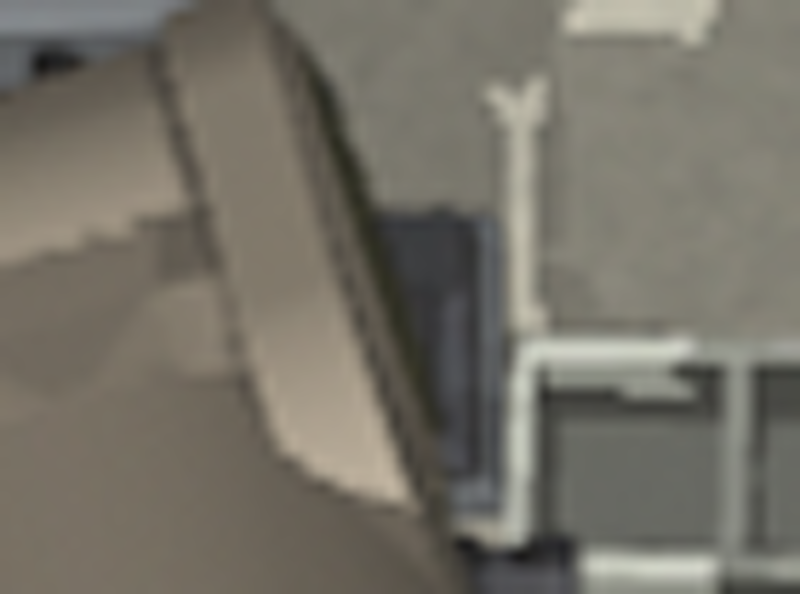

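View pics/c4.png

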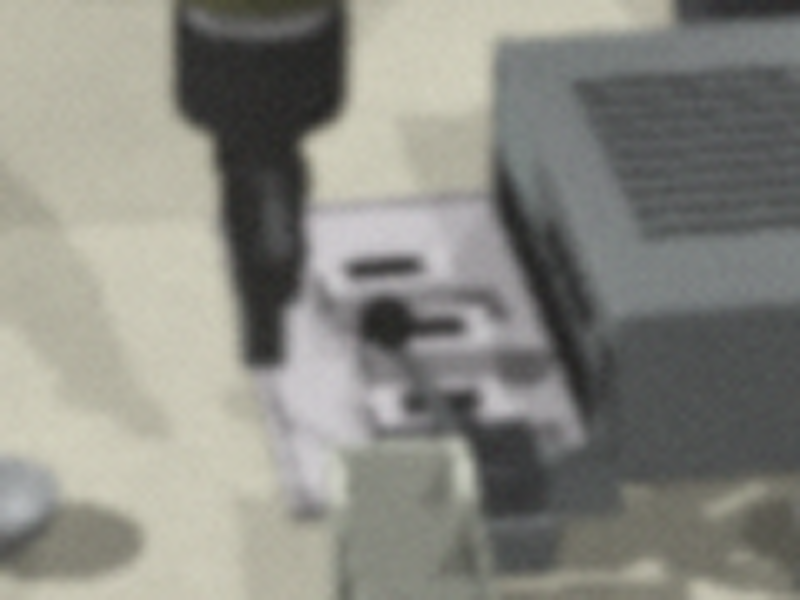

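The side crop shows the closed fingertips at about (265,360), just on the robot side of the black ball at (385,322) and slightly below its centre. Now I'll push along the tester's +x.

```bash
python3 -m creep '[{"ax":0.0,"ay":0.0,"az":0.0,"tx":0.002,"ty":-0.004,"tz":-0.02,"grip":0.0},{"ax":0.0,"ay":0.0,"az":0.0,"tx":0.002,"ty":-0.004,"tz":-0.04,"grip":0.0},{"ax":0.0,"ay":0.0,"az":0.0,"tx":0.002,"ty":-0.004,"tz":-0.06,"grip":0.0},{"ax":0.0,"ay":0.0,"az":0.0,"tx":0.002,"ty":-0.004,"tz":-0.08,"grip":0.0},{"ax":0.0,"ay":0.0,"az":0.0,"tx":0.002,"ty":-0.004,"tz":-0.098,"grip":0.0}]'
python3 - <<'E'
from h import *
go([572,164,124],Rdown(93.3)); snap('side','s2');crop('s2',230,130,350,220,'c5')
E
```

```text
time: 2.0
tcp_pos: [563.9, 166.3, 130.7]
orientation: [[-0.057, -0.001, -0.998], [0.998, -0.003, -0.057], [-0.003, -1.0, 0.001]]
force: [-0.9, -0.7, -1.4]
finger_gap: -0.3
tx -0.0027 ty 0.0067 tz -0.0080 | ax -0.001 ay -0.001 az -0.003 | rows 0.2 tcp [563.9 166.3 130.7] F [-0.9 -0.7 -1.4] gap -0.3 t 2.0 q [-32.  22.  16.  94.  -6.  65.  79.]
```

View pics/c5.png

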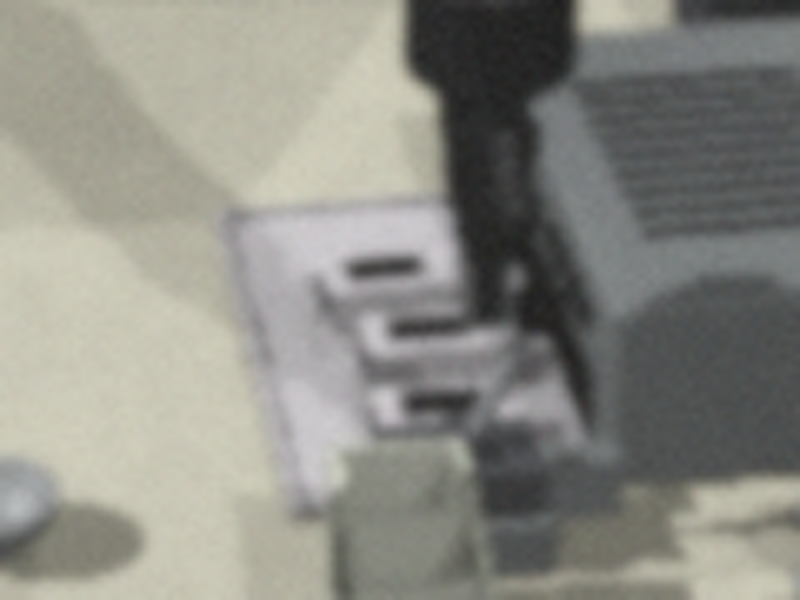

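Lever is leaning away. I'll push 15 mm further at a lower height until it meets the stop.

```bash
python3 -m creep '[{"ax":0.0,"ay":0.0,"az":0.0,"tx":-0.002,"ty":0.006,"tz":-0.006,"grip":0.0},{"ax":0.0,"ay":0.0,"az":0.0,"tx":-0.002,"ty":0.006,"tz":-0.01,"grip":0.0},{"ax":0.0,"ay":0.0,"az":0.0,"tx":-0.002,"ty":0.006,"tz":-0.014,"grip":0.0}]'
```

```text
time: 2.35
tcp_pos: [570.5, 165.1, 125.0]
orientation: [[-0.058, -0.02, -0.998], [0.998, -0.005, -0.058], [-0.003, -1.0, 0.02]]
force: [-57.0, -7.9, 36.3]
finger_gap: 0.1
```

The 57 N reading means the lever is on its stop. I'll back off.

```bash
python3 -m creep '[{"ax":0.0,"ay":0.0,"az":0.0,"tx":0.0,"ty":0.0,"tz":0.02,"grip":0.0},{"ax":0.0,"ay":0.0,"az":0.0,"tx":0.0,"ty":-0.03,"tz":0.03,"grip":0.0},{"ax":0.0,"ay":0.0,"az":0.0,"tx":0.0,"ty":-0.08,"tz":0.03,"grip":0.3},{"ax":0.0,"ay":0.0,"az":0.0,"tx":0.04,"ty":-0.1,"tz":0.03,"grip":0.64},{"ax":0.0,"ay":0.0,"az":0.0,"tx":0.08,"ty":-0.1,"tz":0.03,"grip":0.64}]'
python3 - <<'E'
from h import *
snap('side','s3');crop('s3',230,130,350,220,'c6');snap('top','t3');crop('t3',110,100,310,250,'c7')
E
```

```text
time: 2.85
tcp_pos: [540.2, 244.2, 232.5]
orientation: [[-0.055, -0.01, -0.998], [0.998, 0.0, -0.055], [0.001, -1.0, 0.01]]
force: [0.9, 0.7, -0.0]
finger_gap: 43.3
```

View pics/c6.png

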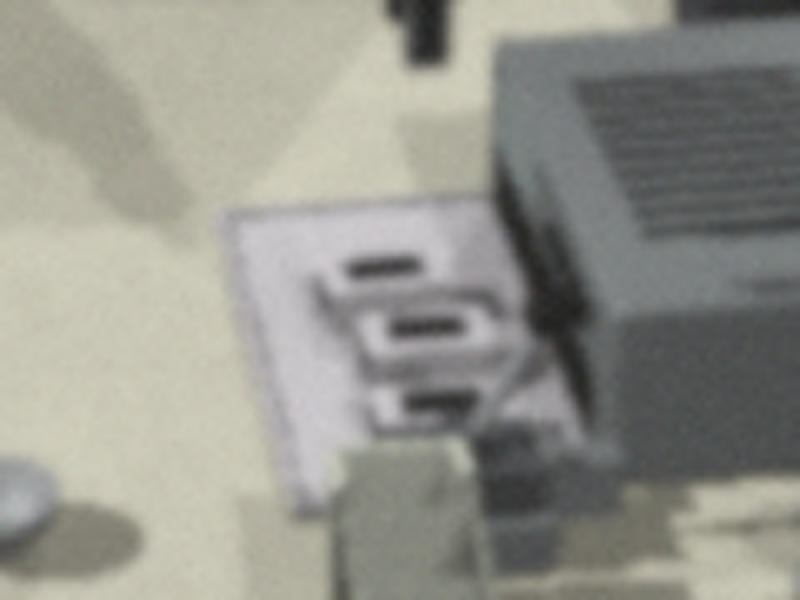

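View pics/c7.png

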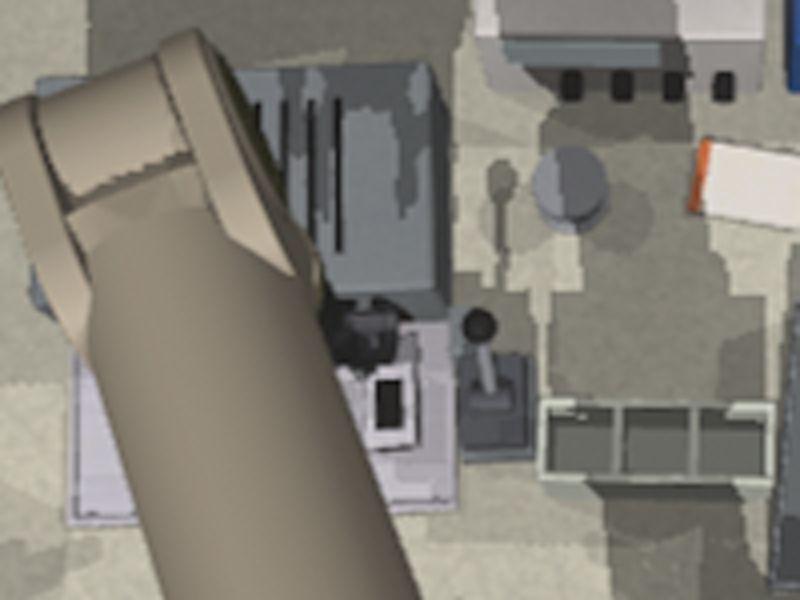

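Run:
```python
from h import *
print(world('top',230,181.25,135))
go([551,242,50],Rdown(96.5))
```

```text
[588.50528046 160.54795953 135.        ]
tx -0.0109 ty 0.1775 tz -0.0174 | ax -0.017 ay -0.045 az 0.002 | rows 3.6 tcp [536.  251.6 227.8] F [-0.5  0.1 -2.1] gap 54.5 t 3.0 q [-38.  19.  14.  85.  -5.  77.  70.]
```

The ball moved from x≈515 to x≈588.5, about 74 mm against 77 mm nominal. The push also ended on a hard stop, so the switch is off. Next is the -y case.

```bash
python3 -m creep '[{"ax":-0.01,"ay":-0.045,"az":0.0,"tx":-0.006,"ty":0.04,"tz":-0.01,"grip":0.64},{"ax":-0.017,"ay":-0.045,"az":0.0,"tx":-0.011,"ty":0.08,"tz":-0.017,"grip":0.64},{"ax":-0.017,"ay":-0.045,"az":0.0,"tx":-0.011,"ty":0.12,"tz":-0.017,"grip":0.64},{"ax":-0.017,"ay":-0.045,"az":0.0,"tx":-0.011,"ty":0.155,"tz":-0.017,"grip":0.64},{"ax":-0.017,"ay":-0.045,"az":0.0,"tx":-0.011,"ty":0.16,"tz":-0.017,"grip":0.64}]'
python3 - <<'E'
from h import *
go([551,242,24],Rdown(96.5)); snap('side','s4');crop('s4',260,150,340,210,'c8')
E
```

```text
time: 3.45
tcp_pos: [548.1, 241.0, 64.3]
orientation: [[-0.114, -0.006, -0.993], [0.994, -0.001, -0.114], [0.0, -1.0, 0.006]]
force: [-0.2, -1.1, 0.1]
finger_gap: 54.5
tx 0.0007 ty 0.0403 tz -0.0033 | ax -0.006 ay 0.001 az 0.000 | rows 0.8 tcp [548.1 241.   64.3] F [-0.2 -1.1  0.1] gap 54.5 t 3.5 q [-36.  28.  12.  95.  -7.  58.  75.]
```

View pics/c8.png

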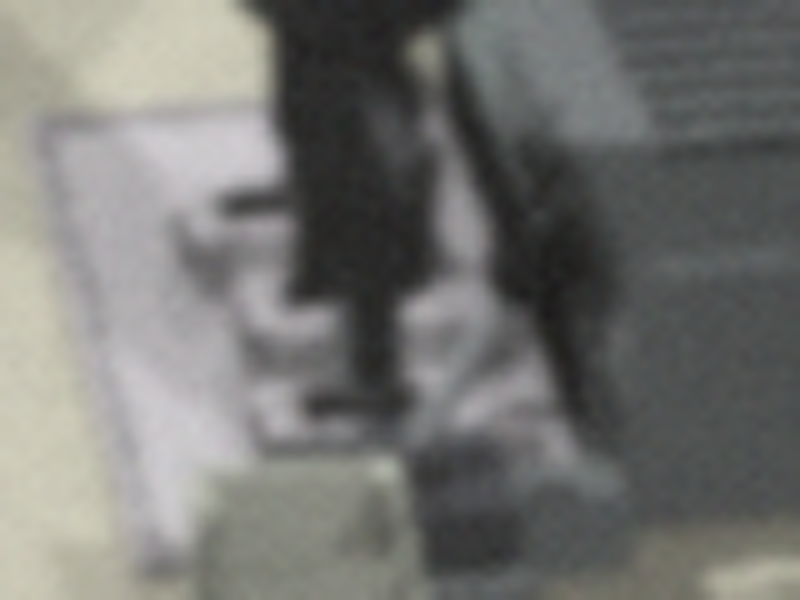

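```bash
python3 -m creep '[{"ax":0.0,"ay":0.0,"az":0.0,"tx":0.001,"ty":0.015,"tz":-0.001,"grip":0.64},{"ax":0.0,"ay":0.0,"az":0.0,"tx":0.001,"ty":0.03,"tz":-0.001,"grip":0.64},{"ax":0.0,"ay":0.0,"az":0.0,"tx":0.001,"ty":0.04,"tz":-0.001,"grip":0.64},{"ax":0.0,"ay":0.0,"az":0.0,"tx":0.001,"ty":0.04,"tz":-0.001,"grip":0.3},{"ax":0.0,"ay":0.0,"az":0.0,"tx":0.001,"ty":0.04,"tz":-0.001,"grip":0.2}]'
```

```text
time: 4.0
tcp_pos: [550.0, 242.5, 26.2]
orientation: [[-0.114, -0.004, -0.994], [0.994, 0.0, -0.114], [0.001, -1.0, 0.004]]
force: [-1.3, 0.0, -1.0]
finger_gap: 36.7
```

```bash
python3 -m creep '[{"ax":0.0,"ay":0.0,"az":0.0,"tx":0.0,"ty":0.0,"tz":0.0,"grip":0.0},{"ax":0.0,"ay":0.0,"az":0.0,"tx":0.0,"ty":0.0,"tz":0.0,"grip":0.0},{"ax":0.0,"ay":0.0,"az":0.0,"tx":0.0,"ty":-0.04,"tz":0.0,"grip":0.0},{"ax":0.0,"ay":0.0,"az":0.0,"tx":0.0,"ty":-0.08,"tz":0.0,"grip":0.0}]'
python3 - <<'E'
from h import *
go([575,-135,200],Rdown(84.7))
snap('side','s5');crop('s5',220,90,380,210,'c9')
E
```

```text
time: 4.4
tcp_pos: [549.4, 242.0, 106.2]
orientation: [[-0.113, -0.007, -0.994], [0.994, -0.001, -0.113], [-0.0, -1.0, 0.007]]
force: [0.6, 0.5, -0.1]
finger_gap: 36.6
tx -0.3775 ty -0.0935 tz 0.0180 | ax -0.007 ay 0.206 az -0.001 | rows 7.8 tcp [549.4 242.  106.2] F [ 0.6  0.5 -0.1] gap 36.6 t 4.4 q [-37.  25.  13.  93.  -6.  63.  75.]
```

View pics/c9.png

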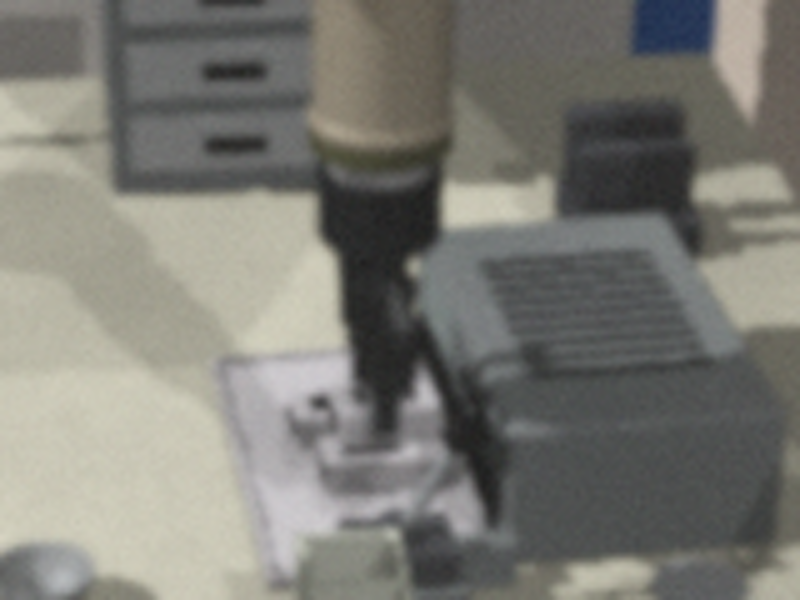

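Case is held (gap 36.6 mm). I'll carry it to the far end of the tote.

```bash
python3 -m creep '[{"ax":0.0,"ay":0.0,"az":0.0,"tx":-0.01,"ty":-0.04,"tz":0.0,"grip":0.0},{"ax":0.0,"ay":0.03,"az":0.0,"tx":-0.04,"ty":-0.07,"tz":0.002,"grip":0.0},{"ax":0.0,"ay":0.06,"az":0.0,"tx":-0.085,"ty":-0.09,"tz":0.004,"grip":0.0},{"ax":0.0,"ay":0.09,"az":0.0,"tx":-0.13,"ty":-0.094,"tz":0.006,"grip":0.0},{"ax":0.0,"ay":0.12,"az":0.0,"tx":-0.175,"ty":-0.094,"tz":0.008,"grip":0.0}]'
python3 - <<'E'
from h import *
go([582,-138,150],Rdown(84.7))
E
```

```text
time: 4.95
tcp_pos: [565.8, 66.9, 210.1]
orientation: [[0.007, 0.008, -1.0], [1.0, 0.005, 0.008], [0.006, -1.0, -0.008]]
force: [-0.5, -0.1, -1.2]
finger_gap: 36.5
tx -0.2051 ty 0.0591 tz -0.0173 | ax 0.007 ay 0.085 az 0.006 | rows 4.3 tcp [565.8  66.9 210.1] F [-0.5 -0.1 -1.2] gap 36.5 t 5.0 q [-26.  16.  19.  92.  -6.  72.  84.]
```

```bash
python3 -m creep '[{"ax":0.0,"ay":0.02,"az":0.0,"tx":-0.04,"ty":0.0,"tz":-0.004,"grip":0.0},{"ax":0.0,"ay":0.04,"az":0.0,"tx":-0.085,"ty":0.01,"tz":-0.008,"grip":0.0},{"ax":0.0,"ay":0.06,"az":0.0,"tx":-0.13,"ty":0.02,"tz":-0.012,"grip":0.0},{"ax":0.0,"ay":0.085,"az":0.0,"tx":-0.175,"ty":0.04,"tz":-0.017,"grip":0.0},{"ax":0.0,"ay":0.085,"az":0.0,"tx":-0.205,"ty":0.06,"tz":-0.017,"grip":0.0}]'
python3 - <<'E'
from h import *
go([582,-138,30],Rdown(84.7))
snap('top','t6');crop('t6',290,150,460,278,'c10')
E
```

```text
time: 5.45
tcp_pos: [581.8, -142.2, 149.3]
orientation: [[0.096, 0.01, -0.995], [0.995, 0.004, 0.096], [0.005, -1.0, -0.009]]
force: [-0.4, -0.3, -0.9]
finger_gap: 36.9
tx 0.0036 ty 0.1193 tz 0.0013 | ax 0.009 ay -0.004 az 0.005 | rows 2.4 tcp [ 581.8 -142.2  149.3] F [-0.4 -0.3 -0.9] gap 36.9 t 5.5 q [ -9.  23.  25.  92. -11.  67. 104.]
```

View pics/c10.png

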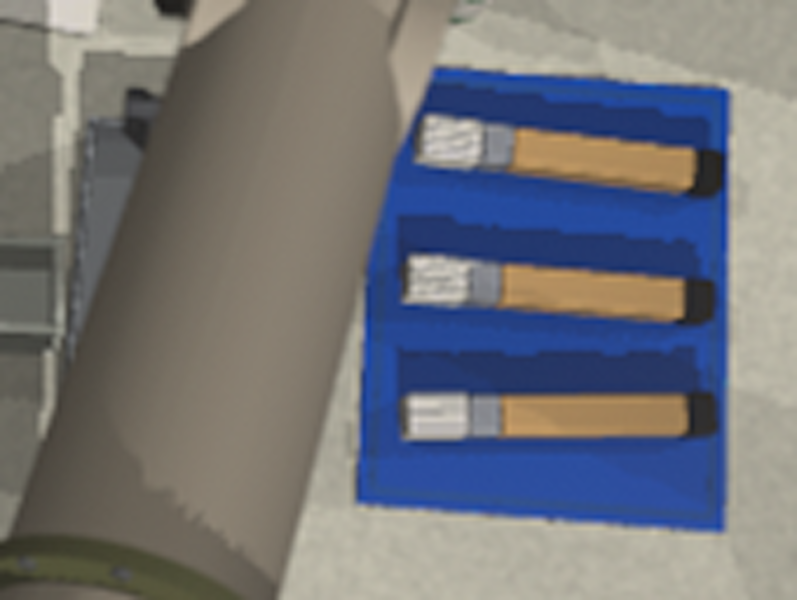

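The arm hides the tote here, but the brushes haven't moved. Lowering by the numbers.

```bash
python3 -m creep '[{"ax":0.009,"ay":0.0,"az":0.005,"tx":0.003,"ty":0.04,"tz":0.001,"grip":0.0},{"ax":0.009,"ay":0.0,"az":0.005,"tx":0.003,"ty":0.075,"tz":0.001,"grip":0.0},{"ax":0.009,"ay":0.0,"az":0.005,"tx":0.003,"ty":0.1,"tz":0.001,"grip":0.0},{"ax":0.009,"ay":0.0,"az":0.005,"tx":0.003,"ty":0.118,"tz":0.001,"grip":0.0},{"ax":0.009,"ay":0.0,"az":0.005,"tx":0.003,"ty":0.12,"tz":0.001,"grip":0.0}]'
```

```text
time: 6.0
tcp_pos: [578.1, -143.7, 24.2]
orientation: [[0.101, -0.007, -0.995], [0.995, -0.002, 0.101], [-0.003, -1.0, 0.007]]
force: [-0.1, 0.9, -1.3]
finger_gap: 36.5
```

```bash
python3 -m creep '[{"ax":0.0,"ay":0.0,"az":0.0,"tx":0.0,"ty":0.001,"tz":0.0,"grip":0.5},{"ax":0.0,"ay":0.0,"az":0.0,"tx":0.0,"ty":0.001,"tz":0.0,"grip":0.62},{"ax":0.0,"ay":0.0,"az":0.0,"tx":0.0,"ty":-0.04,"tz":0.0,"grip":0.62},{"ax":0.0,"ay":0.0,"az":0.0,"tx":0.0,"ty":-0.09,"tz":0.0,"grip":0.64},{"ax":0.0,"ay":0.0,"az":0.0,"tx":0.0,"ty":-0.14,"tz":0.0,"grip":0.64}]'
python3 - <<'E'
from h import *
go([552.5,310,170],Rdown(96.5))
snap('side','s6');crop('s6',230,220,390,340,'c11')
E
```

```text
time: 6.5
tcp_pos: [578.7, -143.3, 166.2]
orientation: [[0.101, -0.007, -0.995], [0.995, -0.003, 0.101], [-0.003, -1.0, 0.007]]
force: [0.7, -0.1, 0.6]
finger_gap: 54.8
tx 0.4483 ty -0.0048 tz 0.0720 | ax -0.007 ay -0.215 az -0.003 | rows 9.1 tcp [ 578.7 -143.3  166.2] F [ 0.7 -0.1  0.6] gap 54.8 t 6.5 q [ -9.  23.  26.  90. -10.  70. 103.]
```

View pics/c11.png

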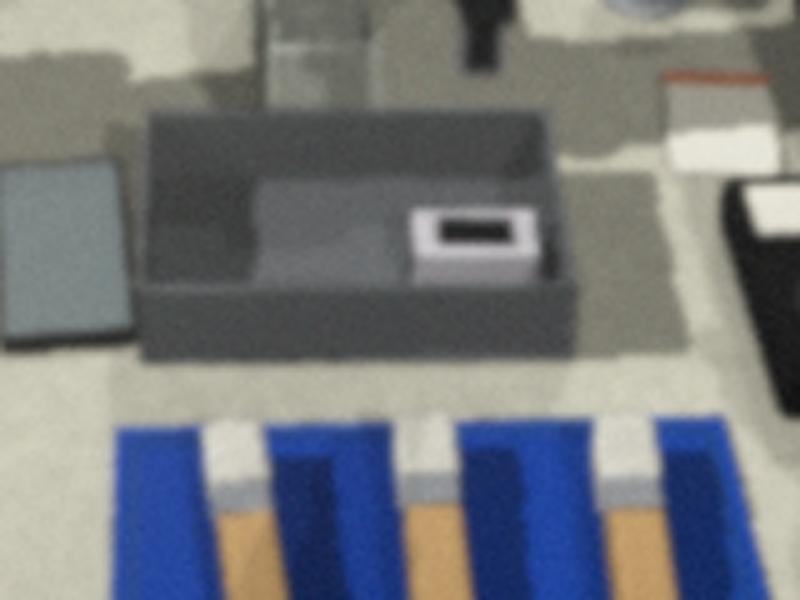

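The case sits flat at the far end of the tote, at (475,240) in the crop. Next is the middle case.

```bash
python3 -m creep '[{"ax":0.0,"ay":-0.05,"az":0.0,"tx":0.05,"ty":-0.02,"tz":0.008,"grip":0.64},{"ax":0.0,"ay":-0.08,"az":0.0,"tx":0.1,"ty":-0.02,"tz":0.016,"grip":0.64},{"ax":0.0,"ay":-0.1,"az":0.0,"tx":0.15,"ty":-0.02,"tz":0.024,"grip":0.64},{"ax":0.0,"ay":-0.12,"az":0.0,"tx":0.2,"ty":-0.02,"tz":0.032,"grip":0.64},{"ax":0.0,"ay":-0.14,"az":0.0,"tx":0.25,"ty":-0.02,"tz":0.04,"grip":0.64}]'
python3 - <<'E'
from h import *
go([552.5,310,100],Rdown(96.5))
E
```

```text
time: 7.05
tcp_pos: [568.8, 100.3, 196.0]
orientation: [[-0.039, 0.008, -0.999], [0.999, -0.003, -0.039], [-0.004, -1.0, -0.008]]
force: [1.8, 1.1, 0.1]
finger_gap: 54.7
tx 0.2105 ty 0.0951 tz 0.0089 | ax 0.008 ay -0.075 az -0.004 | rows 4.6 tcp [568.8 100.3 196. ] F [1.8 1.1 0.1] gap 54.7 t 7.0 q [-28.  18.  19.  92.  -6.  71.  84.]
```

```bash
python3 -m creep '[{"ax":0.0,"ay":-0.02,"az":0.0,"tx":0.05,"ty":0.0,"tz":0.002,"grip":0.64},{"ax":0.0,"ay":-0.04,"az":0.0,"tx":0.1,"ty":0.0,"tz":0.004,"grip":0.64},{"ax":0.0,"ay":-0.075,"az":0.0,"tx":0.15,"ty":0.01,"tz":0.007,"grip":0.64},{"ax":0.008,"ay":-0.075,"az":0.0,"tx":0.195,"ty":0.04,"tz":0.009,"grip":0.64},{"ax":0.008,"ay":-0.075,"az":0.0,"tx":0.21,"ty":0.08,"tz":0.009,"grip":0.64}]'
python3 - <<'E'
from h import *
go([552.5,310,55],Rdown(96.5))
E
```

```text
time: 7.55
tcp_pos: [552.5, 316.6, 117.7]
orientation: [[-0.119, 0.006, -0.993], [0.993, 0.003, -0.119], [0.002, -1.0, -0.006]]
force: [0.2, -0.2, -0.3]
finger_gap: 54.6
tx -0.0066 ty 0.0627 tz 0.0011 | ax 0.006 ay 0.006 az 0.002 | rows 1.3 tcp [552.5 316.6 117.7] F [ 0.2 -0.2 -0.3] gap 54.6 t 7.5 q [-41.  28.  12.  87.  -6.  65.  69.]
```

```bash
python3 -m creep '[{"ax":0.006,"ay":0.0,"az":0.0,"tx":-0.006,"ty":0.03,"tz":0.001,"grip":0.64},{"ax":0.006,"ay":0.0,"az":0.0,"tx":-0.006,"ty":0.055,"tz":0.001,"grip":0.64},{"ax":0.006,"ay":0.0,"az":0.0,"tx":-0.006,"ty":0.055,"tz":0.001,"grip":0.64}]'
python3 - <<'E'
from h import *
go([552.5,310,24],Rdown(96.5)); snap('side','s7');crop('s7',260,140,340,200,'c12')
E
```

```text
time: 7.85
tcp_pos: [550.2, 309.7, 59.1]
orientation: [[-0.12, -0.006, -0.993], [0.993, -0.002, -0.12], [-0.001, -1.0, 0.006]]
force: [0.1, -0.6, -0.3]
finger_gap: 54.7
tx 0.0001 ty 0.0351 tz -0.0025 | ax -0.006 ay 0.007 az -0.001 | rows 0.7 tcp [550.2 309.7  59.1] F [ 0.1 -0.6 -0.3] gap 54.7 t 7.8 q [-41.  32.  12.  90.  -7.  59.  70.]
```

View pics/c12.png

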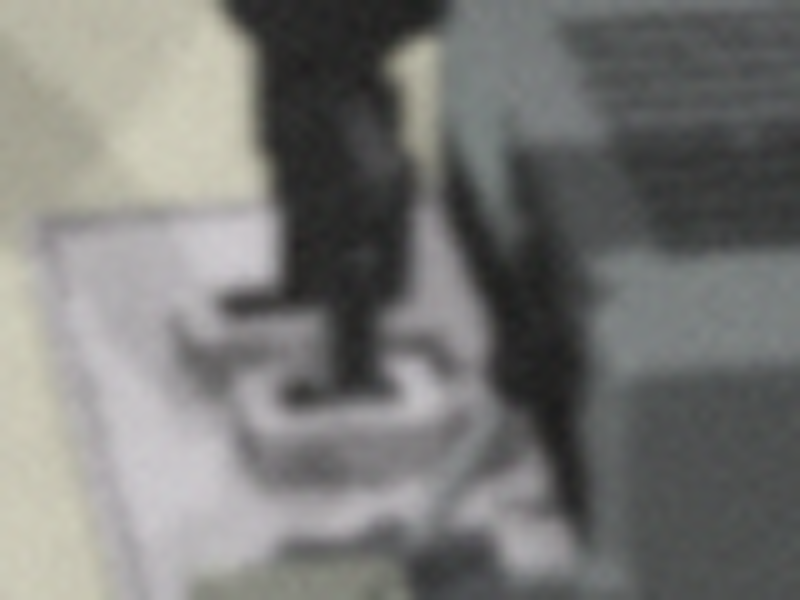

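```bash
python3 -m creep '[{"ax":0.0,"ay":0.0,"az":0.0,"tx":0.0,"ty":0.018,"tz":-0.002,"grip":0.64},{"ax":0.0,"ay":0.0,"az":0.0,"tx":0.0,"ty":0.034,"tz":-0.002,"grip":0.64},{"ax":0.0,"ay":0.0,"az":0.0,"tx":0.0,"ty":0.034,"tz":-0.002,"grip":0.3},{"ax":0.0,"ay":0.0,"az":0.0,"tx":0.0,"ty":0.034,"tz":-0.002,"grip":0.0},{"ax":0.0,"ay":0.0,"az":0.0,"tx":0.0,"ty":0.034,"tz":-0.002,"grip":0.0}]'
```

```text
time: 8.4
tcp_pos: [553.9, 310.4, 28.6]
orientation: [[-0.119, -0.002, -0.993], [0.993, 0.001, -0.119], [0.001, -1.0, 0.002]]
force: [0.2, -0.6, -1.8]
finger_gap: 36.3
```

```bash
python3 -m creep '[{"ax":0.0,"ay":0.0,"az":0.0,"tx":0.0,"ty":0.0,"tz":0.0,"grip":0.0},{"ax":0.0,"ay":0.0,"az":0.0,"tx":0.0,"ty":-0.04,"tz":0.0,"grip":0.0},{"ax":0.0,"ay":0.0,"az":0.0,"tx":0.0,"ty":-0.09,"tz":0.0,"grip":0.0},{"ax":0.0,"ay":0.0,"az":0.0,"tx":0.0,"ty":-0.14,"tz":0.0,"grip":0.0},{"ax":0.0,"ay":0.0,"az":0.0,"tx":-0.02,"ty":-0.18,"tz":0.0,"grip":0.0}]';  python3 - <<'E'
from h import *
go([518,-132,200],Rdown(84.7)); 
E
```

```text
time: 8.9
tcp_pos: [555.9, 293.8, 212.3]
orientation: [[-0.124, 0.0, -0.992], [0.992, 0.004, -0.124], [0.004, -1.0, -0.001]]
force: [0.8, 0.6, -2.2]
finger_gap: 36.6
tx -0.4179 ty 0.0105 tz 0.0904 | ax 0.000 ay 0.217 az 0.004 | rows 8.6 tcp [555.9 293.8 212.3] F [ 0.8  0.6 -2.2] gap 36.6 t 8.9 q [-40.  23.  13.  81.  -6.  76.  70.]
```

```bash
python3 -m creep '[{"ax":0.0,"ay":0.03,"az":0.0,"tx":-0.049,"ty":0.0,"tz":0.008,"grip":0.0},{"ax":0.0,"ay":0.06,"az":0.0,"tx":-0.098,"ty":0.0,"tz":0.016,"grip":0.0},{"ax":0.0,"ay":0.09,"az":0.0,"tx":-0.147,"ty":0.0,"tz":0.024,"grip":0.0},{"ax":0.0,"ay":0.12,"az":0.0,"tx":-0.196,"ty":0.0,"tz":0.034,"grip":0.0},{"ax":0.0,"ay":0.15,"az":0.0,"tx":-0.244,"ty":0.0,"tz":0.046,"grip":0.0}]'
python3 - <<'E'
from h import *
go([518,-132,120],Rdown(84.7))
E
```

```text
time: 9.4
tcp_pos: [540.2, 43.8, 211.9]
orientation: [[0.027, 0.002, -1.0], [1.0, 0.005, 0.027], [0.005, -1.0, -0.001]]
force: [-0.2, 0.2, -1.9]
finger_gap: 36.8
tx -0.1767 ty 0.0911 tz 0.0175 | ax 0.001 ay 0.065 az 0.005 | rows 4.0 tcp [540.2  43.8 211.9] F [-0.2  0.2 -1.9] gap 36.8 t 9.4 q [-26.  13.  21.  96.  -5.  72.  85.]
```

```bash
python3 -m creep '[{"ax":0.0,"ay":0.02,"az":0.0,"tx":-0.045,"ty":0.0,"tz":0.005,"grip":0.0},{"ax":0.0,"ay":0.04,"az":0.0,"tx":-0.09,"ty":0.0,"tz":0.009,"grip":0.0},{"ax":0.0,"ay":0.065,"az":0.0,"tx":-0.135,"ty":0.01,"tz":0.014,"grip":0.0},{"ax":0.0,"ay":0.065,"az":0.0,"tx":-0.172,"ty":0.04,"tz":0.017,"grip":0.0},{"ax":0.0,"ay":0.065,"az":0.0,"tx":-0.177,"ty":0.085,"tz":0.017,"grip":0.0}]'
python3 - <<'E'
from h import *
go([517,-134,29],Rdown(84.7))
E
```

```text
time: 9.9
tcp_pos: [519.2, -139.5, 128.7]
orientation: [[0.101, 0.009, -0.995], [0.995, 0.001, 0.101], [0.002, -1.0, -0.009]]
force: [1.4, 0.4, -2.8]
finger_gap: 36.6
tx 0.0050 ty 0.0997 tz 0.0036 | ax 0.009 ay -0.008 az 0.002 | rows 2.0 tcp [ 519.2 -139.5  128.7] F [ 1.4  0.4 -2.8] gap 36.6 t 9.9 q [-11.  17.  28. 103.  -9.  62. 104.]
```

Run:
```python
from h import *
for q in [(410,208),(537,208),(541,250),(412,250)]: print(world('side',230+q[0]/5,220+q[1]/5,30).round(1))
for q in [(143,285),(575,288),(545,112),(150,115)]: print('tote',world('side',230+q[0]/5,220+q[1]/5,50).round(1))
```

```text
[ 552. -126.   30.]
[ 618.3 -132.4   30. ]
[ 614.2 -166.5   30. ]
[ 548.1 -160.1   30. ]
tote [ 407.6 -198.    50. ]
tote [ 620.  -220.7   50. ]
tote [632.  -76.1  50. ]
tote [419.7 -58.1  50. ]
```

```bash
python3 -m creep '[{"ax":0.009,"ay":0.0,"az":0.0,"tx":0.005,"ty":0.03,"tz":0.006,"grip":0.0},{"ax":0.009,"ay":0.0,"az":0.0,"tx":0.005,"ty":0.06,"tz":0.006,"grip":0.0},{"ax":0.009,"ay":0.0,"az":0.0,"tx":0.005,"ty":0.083,"tz":0.006,"grip":0.0},{"ax":0.009,"ay":0.0,"az":0.0,"tx":0.005,"ty":0.093,"tz":0.005,"grip":0.0},{"ax":0.009,"ay":0.0,"az":0.0,"tx":0.005,"ty":0.097,"tz":0.005,"grip":0.0}]'
```

```text
time: 10.4
tcp_pos: [515.4, -133.9, 31.2]
orientation: [[0.101, -0.001, -0.995], [0.995, 0.002, 0.101], [0.002, -1.0, 0.001]]
force: [0.1, -0.3, -1.5]
finger_gap: 36.6
```

```bash
python3 -m creep '[{"ax":0.0,"ay":0.0,"az":0.0,"tx":0.0,"ty":0.002,"tz":0.001,"grip":0.4},{"ax":0.0,"ay":0.0,"az":0.0,"tx":0.0,"ty":0.002,"tz":0.001,"grip":0.62},{"ax":0.0,"ay":0.0,"az":0.0,"tx":0.0,"ty":-0.04,"tz":0.0,"grip":0.62},{"ax":0.0,"ay":0.0,"az":0.0,"tx":0.0,"ty":-0.09,"tz":0.0,"grip":0.64},{"ax":0.0,"ay":0.0,"az":0.0,"tx":0.0,"ty":-0.14,"tz":0.0,"grip":0.64}]'
python3 - <<'E'
from h import *
go([538,374,190],Rdown(99))
snap('side','s8');crop('s8',230,220,390,340,'c13')
E
```

```text
time: 10.9
tcp_pos: [515.5, -134.5, 174.2]
orientation: [[0.101, 0.0, -0.995], [0.995, 0.002, 0.101], [0.002, -1.0, -0.0]]
force: [1.6, 0.2, -0.2]
finger_gap: 54.6
tx 0.5082 ty -0.0148 tz 0.0291 | ax 0.001 ay -0.258 az 0.002 | rows 10.2 tcp [ 515.5 -134.5  174.2] F [ 1.6  0.2 -0.2] gap 54.6 t 10.9 q [-13.  14.  28. 100.  -7.  68. 102.]
```

View pics/c13.png

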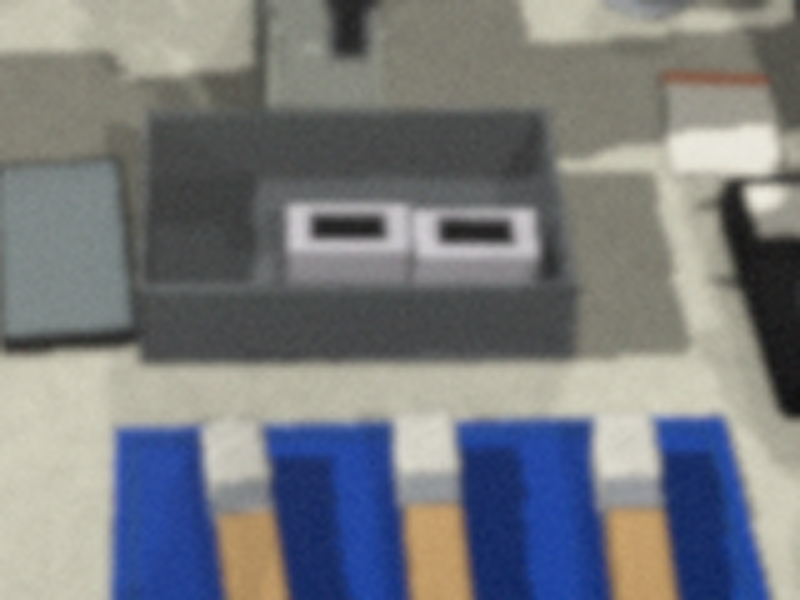

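Two cases are side by side in the tote, and the near end has room for the third.

```bash
python3 -m creep '[{"ax":0.0,"ay":-0.05,"az":0.0,"tx":0.048,"ty":-0.02,"tz":-0.004,"grip":0.64},{"ax":0.0,"ay":-0.08,"az":0.0,"tx":0.096,"ty":-0.02,"tz":-0.008,"grip":0.64},{"ax":0.0,"ay":-0.1,"az":0.0,"tx":0.144,"ty":-0.02,"tz":-0.014,"grip":0.64},{"ax":0.0,"ay":-0.12,"az":0.0,"tx":0.192,"ty":-0.02,"tz":-0.018,"grip":0.64},{"ax":0.0,"ay":-0.14,"az":0.0,"tx":0.24,"ty":-0.02,"tz":-0.022,"grip":0.64}]'
python3 - <<'E'
from h import *
go([538,374,190],Rdown(99))
E
```

```text
time: 11.45
tcp_pos: [566.3, 102.7, 206.0]
orientation: [[-0.038, 0.016, -0.999], [0.999, 0.002, -0.038], [0.001, -1.0, -0.016]]
force: [0.4, 0.3, 0.7]
finger_gap: 54.7
tx 0.2722 ty 0.0161 tz 0.0181 | ax 0.016 ay -0.119 az 0.000 | rows 5.5 tcp [566.3 102.7 206. ] F [0.4 0.3 0.7] gap 54.7 t 11.4 q [-29.  17.  20.  92.  -6.  72.  83.]
```

```bash
python3 -m creep '[{"ax":0.0,"ay":-0.02,"az":0.0,"tx":0.049,"ty":0.0,"tz":0.003,"grip":0.64},{"ax":0.0,"ay":-0.04,"az":0.0,"tx":0.098,"ty":0.0,"tz":0.007,"grip":0.64},{"ax":0.01,"ay":-0.075,"az":0.0,"tx":0.147,"ty":0.01,"tz":0.01,"grip":0.64},{"ax":0.01,"ay":-0.1,"az":0.0,"tx":0.196,"ty":0.02,"tz":0.014,"grip":0.64},{"ax":0.016,"ay":-0.119,"az":0.0,"tx":0.244,"ty":0.03,"tz":0.018,"grip":0.64}]'
python3 - <<'E'
from h import *
go([538,374,55],Rdown(99))
E
```

```text
time: 11.95
tcp_pos: [539.5, 348.1, 177.7]
orientation: [[-0.158, 0.003, -0.987], [0.987, 0.002, -0.158], [0.002, -1.0, -0.003]]
force: [0.4, 1.0, 0.5]
finger_gap: 54.8
tx 0.0256 ty 0.1228 tz -0.0022 | ax 0.003 ay 0.001 az 0.002 | rows 2.5 tcp [539.5 348.1 177.7] F [0.4 1.  0.5] gap 54.8 t 11.9 q [-44.  26.  12.  82.  -6.  72.  67.]
```

```bash
python3 -m creep '[{"ax":0.0,"ay":0.0,"az":0.0,"tx":0.02,"ty":0.035,"tz":-0.002,"grip":0.64},{"ax":0.0,"ay":0.0,"az":0.0,"tx":0.0255,"ty":0.075,"tz":-0.002,"grip":0.64},{"ax":0.0,"ay":0.0,"az":0.0,"tx":0.0255,"ty":0.105,"tz":-0.002,"grip":0.64},{"ax":0.0,"ay":0.0,"az":0.0,"tx":0.0255,"ty":0.115,"tz":-0.002,"grip":0.64},{"ax":0.0,"ay":0.0,"az":0.0,"tx":0.0255,"ty":0.118,"tz":-0.002,"grip":0.64}]'
python3 - <<'E'
from h import *
go([538,374,25],Rdown(99)); snap('side','s9');crop('s9',260,140,340,200,'c14')
E
```

```text
time: 12.45
tcp_pos: [537.9, 373.4, 59.8]
orientation: [[-0.157, 0.002, -0.988], [0.988, 0.002, -0.157], [0.001, -1.0, -0.003]]
force: [0.1, 0.5, -0.1]
finger_gap: 54.8
tx 0.0005 ty 0.0348 tz -0.0001 | ax 0.003 ay 0.001 az 0.001 | rows 0.7 tcp [537.9 373.4  59.8] F [ 0.1  0.5 -0.1] gap 54.8 t 12.4 q [-45.  34.  11.  86.  -7.  60.  66.]
```

View pics/c14.png

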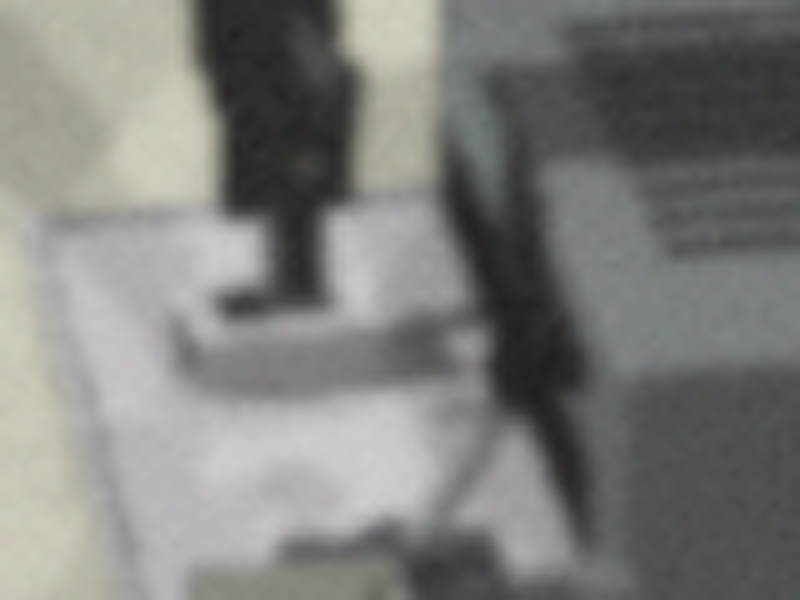

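```bash
python3 -m creep '[{"ax":0.0,"ay":0.0,"az":0.0,"tx":0.0,"ty":0.018,"tz":0.0,"grip":0.64},{"ax":0.0,"ay":0.0,"az":0.0,"tx":0.0,"ty":0.034,"tz":0.0,"grip":0.64},{"ax":0.0,"ay":0.0,"az":0.0,"tx":0.0,"ty":0.034,"tz":0.0,"grip":0.3},{"ax":0.0,"ay":0.0,"az":0.0,"tx":0.0,"ty":0.034,"tz":0.0,"grip":0.0},{"ax":0.0,"ay":0.0,"az":0.0,"tx":0.0,"ty":0.034,"tz":0.0,"grip":0.0}]'
```

```text
time: 13.0
tcp_pos: [539.1, 373.9, 27.6]
orientation: [[-0.157, 0.005, -0.988], [0.988, 0.003, -0.157], [0.002, -1.0, -0.005]]
force: [0.6, 0.3, -1.0]
finger_gap: 36.7
```

```bash
python3 -m creep '[{"ax":0.0,"ay":0.0,"az":0.0,"tx":0.0,"ty":0.0,"tz":0.0,"grip":0.0},{"ax":0.0,"ay":0.0,"az":0.0,"tx":0.0,"ty":-0.04,"tz":0.0,"grip":0.0},{"ax":0.0,"ay":0.0,"az":0.0,"tx":0.0,"ty":-0.09,"tz":0.0,"grip":0.0},{"ax":0.0,"ay":0.0,"az":0.0,"tx":0.0,"ty":-0.14,"tz":0.0,"grip":0.0},{"ax":0.0,"ay":0.0,"az":0.0,"tx":-0.02,"ty":-0.18,"tz":0.0,"grip":0.0}]';  python3 - <<'E'
from h import *
go([449,-128,200],Rdown(84.7)); 
E
```

```text
time: 13.5
tcp_pos: [540.3, 357.0, 211.2]
orientation: [[-0.162, 0.006, -0.987], [0.987, 0.007, -0.161], [0.006, -1.0, -0.007]]
force: [-0.0, 1.0, -1.8]
finger_gap: 36.9
tx -0.4639 ty 0.0073 tz 0.1685 | ax 0.007 ay 0.255 az 0.007 | rows 9.9 tcp [540.3 357.  211.2] F [-0.   1.  -1.8] gap 36.9 t 13.5 q [-45.  26.  12.  79.  -6.  76.  67.]
```

```bash
python3 -m creep '[{"ax":0.0,"ay":0.03,"az":0.0,"tx":-0.048,"ty":0.0,"tz":0.012,"grip":0.0},{"ax":0.0,"ay":0.06,"az":0.0,"tx":-0.096,"ty":0.0,"tz":0.025,"grip":0.0},{"ax":0.0,"ay":0.09,"az":0.0,"tx":-0.144,"ty":0.0,"tz":0.04,"grip":0.0},{"ax":0.0,"ay":0.12,"az":0.0,"tx":-0.19,"ty":0.0,"tz":0.055,"grip":0.0},{"ax":0.0,"ay":0.15,"az":0.0,"tx":-0.237,"ty":0.0,"tz":0.07,"grip":0.0}]'
python3 - <<'E'
from h import *
go([449,-128,140],Rdown(84.7))
E
```

```text
time: 14.0
tcp_pos: [509.0, 109.8, 209.9]
orientation: [[-0.011, 0.007, -1.0], [1.0, 0.008, -0.011], [0.007, -1.0, -0.007]]
force: [0.7, 0.0, -1.8]
finger_gap: 36.6
tx -0.2376 ty 0.0676 tz 0.0630 | ax 0.007 ay 0.103 az 0.008 | rows 5.1 tcp [509.  109.8 209.9] F [ 0.7  0.  -1.8] gap 36.6 t 14.0 q [-33.  10.  19.  99.  -4.  71.  78.]
```

```bash
python3 -m creep '[{"ax":0.0,"ay":0.02,"az":0.0,"tx":-0.047,"ty":0.0,"tz":0.013,"grip":0.0},{"ax":0.0,"ay":0.04,"az":0.0,"tx":-0.094,"ty":0.0,"tz":0.026,"grip":0.0},{"ax":0.0,"ay":0.065,"az":0.0,"tx":-0.141,"ty":0.01,"tz":0.038,"grip":0.0},{"ax":0.0,"ay":0.09,"az":0.0,"tx":-0.188,"ty":0.03,"tz":0.05,"grip":0.0},{"ax":0.007,"ay":0.103,"az":0.008,"tx":-0.233,"ty":0.05,"tz":0.063,"grip":0.0}]'
python3 - <<'E'
from h import *
go([449,-129,30],Rdown(84.7))
E
```

```text
time: 14.5
tcp_pos: [449.3, -122.7, 159.6]
orientation: [[0.094, 0.003, -0.996], [0.996, 0.0, 0.094], [0.001, -1.0, -0.003]]
force: [1.0, 0.6, -1.8]
finger_gap: 36.2
tx -0.0064 ty 0.1296 tz 0.0000 | ax 0.003 ay -0.002 az 0.001 | rows 2.6 tcp [ 449.3 -122.7  159.6] F [ 1.   0.6 -1.8] gap 36.2 t 14.5 q [-17.   6.  31. 111.  -3.  64.  99.]
```

```bash
python3 -m creep '[{"ax":0.0,"ay":0.0,"az":0.0,"tx":-0.006,"ty":0.03,"tz":0.0,"grip":0.0},{"ax":0.0,"ay":0.0,"az":0.0,"tx":-0.006,"ty":0.06,"tz":0.0,"grip":0.0},{"ax":0.0,"ay":0.0,"az":0.0,"tx":-0.006,"ty":0.08,"tz":0.0,"grip":0.0},{"ax":0.0,"ay":0.0,"az":0.0,"tx":-0.006,"ty":0.09,"tz":0.0,"grip":0.0},{"ax":0.0,"ay":0.0,"az":0.0,"tx":-0.006,"ty":0.09,"tz":0.0,"grip":0.0}]'
python3 - <<'E'
from h import *
go([449,-129,29],Rdown(84.7));snap('side','s10');crop('s10',230,220,390,340,'c15')
E
```

```text
time: 15.0
tcp_pos: [448.4, -128.5, 69.0]
orientation: [[0.094, 0.001, -0.996], [0.996, 0.0, 0.094], [0.0, -1.0, -0.001]]
force: [-0.0, 0.3, -0.8]
finger_gap: 36.8
tx -0.0004 ty 0.0400 tz -0.0006 | ax 0.001 ay -0.002 az 0.000 | rows 0.8 tcp [ 448.4 -128.5   69. ] F [-0.   0.3 -0.8] gap 36.8 t 15.0 q [-15.  14.  30. 116.  -9.  52. 105.]
```

View pics/c15.png

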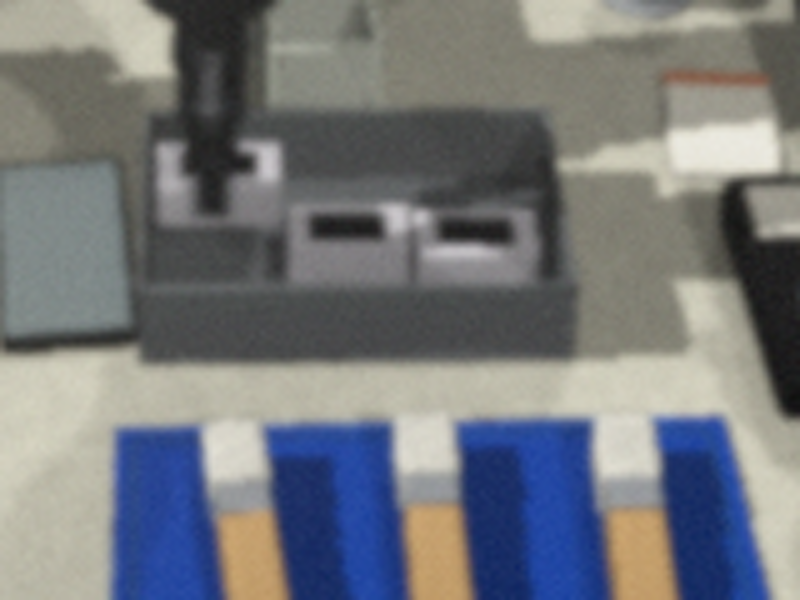

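```bash
python3 -m creep '[{"ax":0.0,"ay":0.0,"az":0.0,"tx":0.0,"ty":0.012,"tz":0.0,"grip":0.0},{"ax":0.0,"ay":0.0,"az":0.0,"tx":0.0,"ty":0.024,"tz":0.0,"grip":0.0},{"ax":0.0,"ay":0.0,"az":0.0,"tx":0.0,"ty":0.036,"tz":0.0,"grip":0.0},{"ax":0.0,"ay":0.0,"az":0.0,"tx":0.0,"ty":0.038,"tz":0.0,"grip":0.0}]'
```

```text
time: 15.45
tcp_pos: [448.1, -128.3, 30.3]
orientation: [[0.094, 0.0, -0.996], [0.996, 0.0, 0.094], [0.0, -1.0, -0.0]]
force: [-0.9, -0.7, -1.8]
finger_gap: 36.7
```

```bash
python3 -m creep '[{"ax":0.0,"ay":0.0,"az":0.0,"tx":0.0,"ty":0.002,"tz":0.0,"grip":0.4},{"ax":0.0,"ay":0.0,"az":0.0,"tx":0.0,"ty":0.002,"tz":0.0,"grip":0.62},{"ax":0.0,"ay":0.0,"az":0.0,"tx":0.0,"ty":-0.04,"tz":0.0,"grip":0.62},{"ax":0.0,"ay":0.0,"az":0.0,"tx":0.0,"ty":-0.09,"tz":0.0,"grip":0.7},{"ax":0.0,"ay":0.0,"az":0.0,"tx":0.0,"ty":-0.14,"tz":0.0,"grip":0.7}]'
python3 - <<'E'
from h import *
snap('side','s11');crop('s11',230,220,390,340,'c16');snap('top','t11');crop('t11',110,100,470,370,'c17')
E
```

```text
time: 15.95
tcp_pos: [447.6, -128.7, 172.3]
orientation: [[0.094, -0.0, -0.996], [0.996, -0.0, 0.094], [-0.0, -1.0, 0.0]]
force: [2.5, 0.1, 0.9]
finger_gap: 59.7
```

View pics/c16.png

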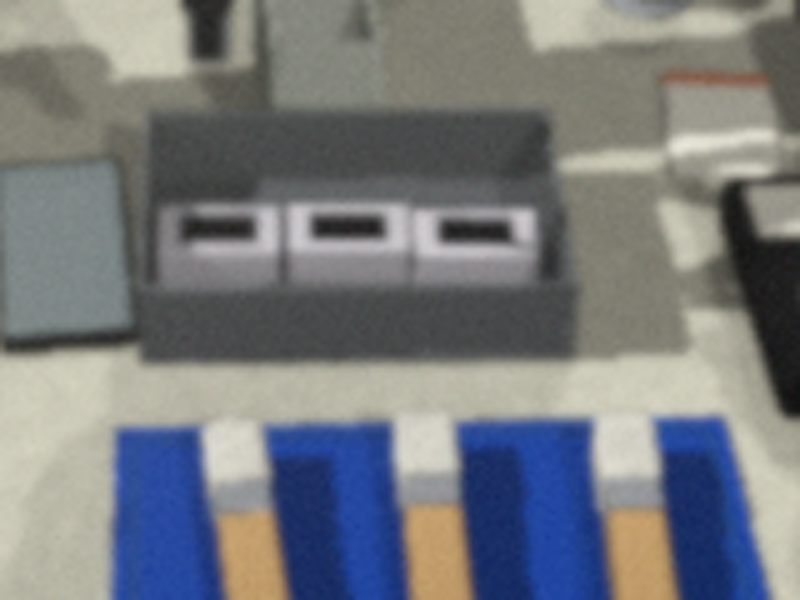

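View pics/c17.png

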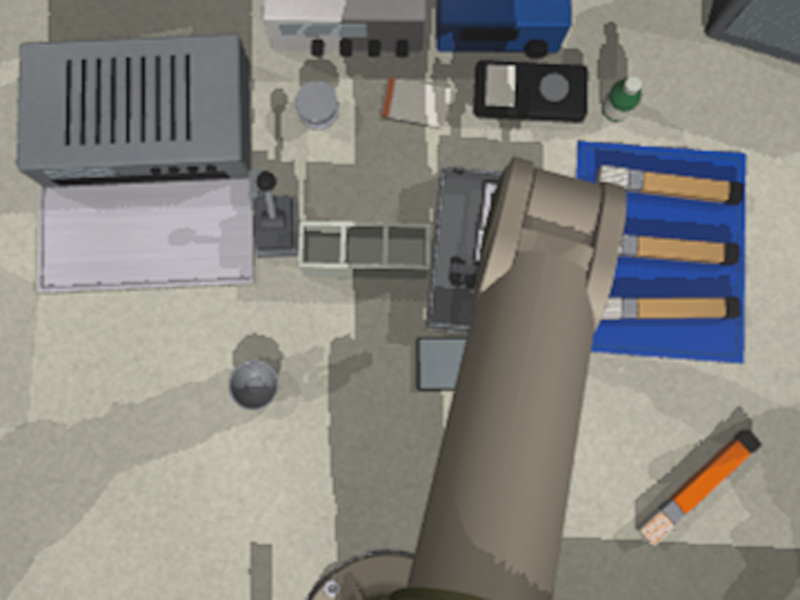

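Tray empty, all three cases are flat in the tote, and the lever ball is far over at (267,181) in the crop. Next are the brushes, nearest first. I'll grip each near the ferrule (x≈+35), tilt it upright and fill the far (+y) cell first.

```bash
python3 - <<'E'
from h import *
go([445,-338,130],Rdown(1.1))
E
python3 -m creep '[{"ax":0.0,"ay":0.14,"az":0.0,"tx":-0.03,"ty":0.0,"tz":0.0,"grip":1.0},{"ax":0.0,"ay":0.28,"az":0.0,"tx":-0.06,"ty":0.0,"tz":0.0,"grip":1.0},{"ax":0.0,"ay":0.42,"az":0.0,"tx":-0.09,"ty":0.0,"tz":-0.005,"grip":1.0},{"ax":0.0,"ay":0.56,"az":0.0,"tx":-0.12,"ty":0.0,"tz":-0.01,"grip":1.0},{"ax":0.0,"ay":0.7,"az":0.0,"tx":-0.15,"ty":0.0,"tz":-0.015,"grip":1.0}]'
python3 - <<'E'
from h import *
go([445,-338,130],Rdown(1.1))
E
```

```text
tx -0.2081 ty 0.0474 tz -0.0121 | ax 0.010 ay 1.457 az 0.010 | rows 9.7 tcp [ 452.1 -129.7  177.5] F [-0.2  0.1  0.1] gap 59.6 t 16.1 q [-18.   5.  32. 109.  -3.  66. 100.]
time: 16.55
tcp_pos: [453.0, -281.7, 178.0]
orientation: [[0.717, 0.014, -0.697], [0.697, -0.0, 0.717], [0.01, -1.0, -0.01]]
force: [0.1, 0.4, -0.9]
finger_gap: 85.4
tx -0.0454 ty 0.0479 tz -0.0344 | ax 0.006 ay 0.751 az 0.013 | rows 5.0 tcp [ 453.  -281.7  178. ] F [ 0.1  0.4 -0.9] gap 85.4 t 16.6 q [ -7.  15.  42. 101. -11.  68.  83.]
```

```bash
python3 -m creep '[{"ax":0.0,"ay":0.15,"az":0.0,"tx":-0.01,"ty":0.01,"tz":-0.007,"grip":1.0},{"ax":0.0,"ay":0.3,"az":0.0,"tx":-0.02,"ty":0.02,"tz":-0.014,"grip":1.0},{"ax":0.0,"ay":0.45,"az":0.0,"tx":-0.03,"ty":0.03,"tz":-0.022,"grip":1.0},{"ax":0.0,"ay":0.6,"az":0.0,"tx":-0.04,"ty":0.04,"tz":-0.03,"grip":1.0},{"ax":0.006,"ay":0.75,"az":0.013,"tx":-0.045,"ty":0.048,"tz":-0.034,"grip":1.0}]'
python3 - <<'E'
from h import *
go([445,-338,70],Rdown(1.1))
snap('top','t12');crop('t12',290,150,460,278,'c18');snap('side','s12');crop('s12',230,270,410,405,'c19')
E
```

```text
time: 17.05
tcp_pos: [444.3, -338.8, 129.7]
orientation: [[1.0, 0.001, -0.019], [0.019, -0.0, 1.0], [0.001, -1.0, -0.0]]
force: [0.5, 0.4, 0.2]
finger_gap: 85.4
tx 0.0007 ty 0.0597 tz 0.0008 | ax 0.000 ay -0.000 az 0.001 | rows 1.2 tcp [ 444.3 -338.8  129.7] F [0.5 0.4 0.2] gap 85.4 t 17.1 q [ -5.  25.  50. 100. -21.  65.  52.]
```

View pics/c18.png

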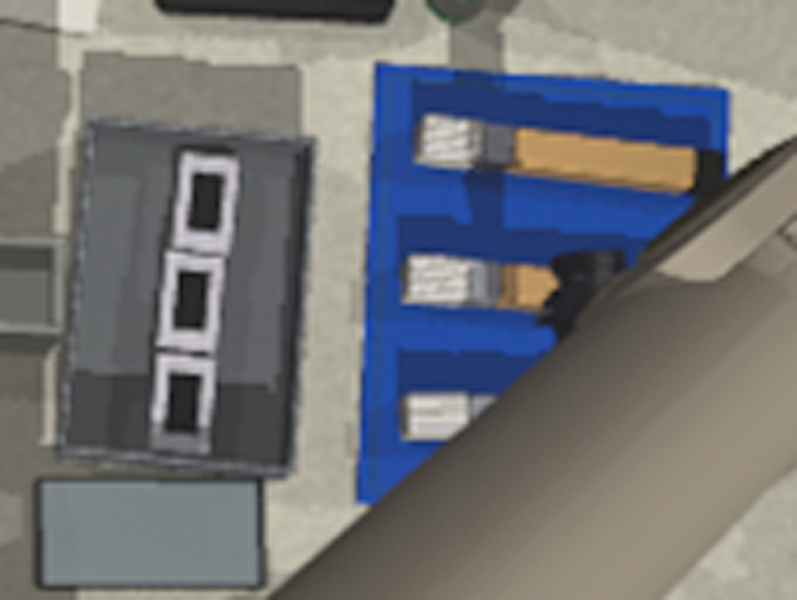

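View pics/c19.png

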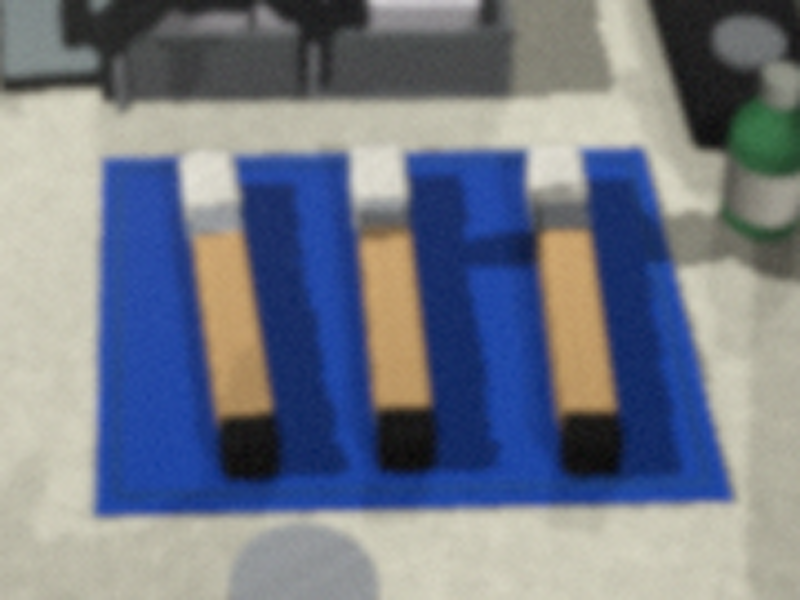

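All brushes are still in place. Descending onto brush0.

```bash
python3 -m creep '[{"ax":0.0,"ay":0.0,"az":0.0,"tx":0.0,"ty":0.03,"tz":0.001,"grip":1.0},{"ax":0.0,"ay":0.0,"az":0.0,"tx":0.0,"ty":0.06,"tz":0.001,"grip":1.0},{"ax":0.0,"ay":0.0,"az":0.0,"tx":0.0,"ty":0.085,"tz":0.001,"grip":1.0},{"ax":0.0,"ay":0.0,"az":0.0,"tx":0.0,"ty":0.1,"tz":0.001,"grip":1.0},{"ax":0.0,"ay":0.0,"az":0.0,"tx":0.0,"ty":0.107,"tz":0.001,"grip":1.0}]'
```

```text
time: 17.65
tcp_pos: [444.2, -336.3, 21.2]
orientation: [[1.0, -0.002, -0.026], [0.026, 0.001, 1.0], [-0.002, -1.0, 0.001]]
force: [0.1, 0.3, -0.4]
finger_gap: 85.1
```

```bash
python3 -m creep '[{"ax":0.0,"ay":0.0,"az":0.0,"tx":0.0,"ty":0.0,"tz":0.0,"grip":0.5},{"ax":0.0,"ay":0.0,"az":0.0,"tx":0.0,"ty":0.0,"tz":0.0,"grip":0.0},{"ax":0.0,"ay":0.0,"az":0.0,"tx":0.0,"ty":0.0,"tz":0.0,"grip":0.0},{"ax":0.0,"ay":0.0,"az":0.0,"tx":0.0,"ty":0.0,"tz":0.0,"grip":0.0},{"ax":0.0,"ay":0.0,"az":0.0,"tx":0.0,"ty":0.0,"tz":0.0,"grip":0.0}]'
```

```text
time: 18.15
tcp_pos: [444.9, -336.8, 22.3]
orientation: [[1.0, -0.0, -0.027], [0.027, -0.0, 1.0], [-0.0, -1.0, -0.0]]
force: [-1.0, 0.5, 7.5]
finger_gap: 24.8
```

```bash
python3 -m creep '[{"ax":0.0,"ay":0.0,"az":0.0,"tx":0.0,"ty":-0.02,"tz":0.0,"grip":0.0},{"ax":0.0,"ay":0.0,"az":0.0,"tx":0.0,"ty":-0.05,"tz":0.0,"grip":0.0},{"ax":0.0,"ay":0.0,"az":0.0,"tx":0.0,"ty":-0.09,"tz":0.0,"grip":0.0},{"ax":0.0,"ay":0.0,"az":0.0,"tx":0.0,"ty":-0.13,"tz":0.0,"grip":0.0},{"ax":0.0,"ay":0.0,"az":0.0,"tx":0.0,"ty":-0.17,"tz":0.0,"grip":0.0}]'
python3 - <<'E'
from h import *
go([515,-60,280],Rdown(0)); snap('side','s13');crop('s13',200,130,440,310,'c20')
E
```

```text
time: 18.65
tcp_pos: [444.5, -336.7, 193.9]
orientation: [[1.0, -0.001, -0.026], [0.026, 0.0, 1.0], [-0.001, -1.0, 0.0]]
force: [0.8, -1.1, -1.1]
finger_gap: 24.8
tx 0.0776 ty -0.0861 tz 0.2747 | ax -0.000 ay 0.026 az -0.001 | rows 6.0 tcp [ 444.5 -336.7  193.9] F [ 0.8 -1.1 -1.1] gap 24.8 t 18.6 q [ -7.  21.  52.  96. -17.  72.  50.]
```

View pics/c20.png

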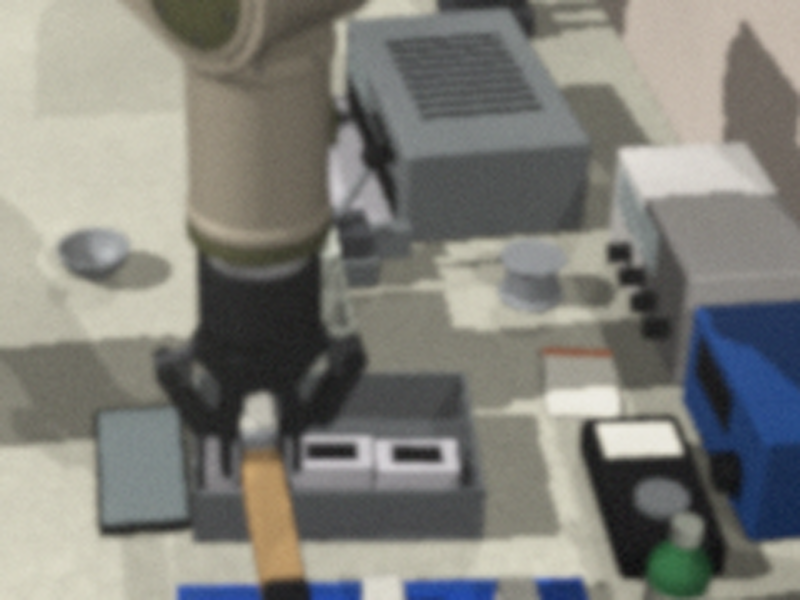

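The brush is held near its ferrule and level. Now I'll move it toward the stand while tilting slowly about the jaw axis.

```bash
python3 -m creep '[{"ax":0.05,"ay":0.0,"az":0.0,"tx":0.008,"ty":-0.01,"tz":0.025,"grip":0.0},{"ax":0.12,"ay":0.0,"az":0.0,"tx":0.016,"ty":-0.025,"tz":0.05,"grip":0.0},{"ax":0.2,"ay":0.0,"az":0.0,"tx":0.025,"ty":-0.04,"tz":0.08,"grip":0.0},{"ax":0.28,"ay":0.0,"az":0.0,"tx":0.034,"ty":-0.055,"tz":0.11,"grip":0.0},{"ax":0.36,"ay":0.0,"az":0.0,"tx":0.042,"ty":-0.07,"tz":0.14,"grip":0.0}]'
python3 - <<'E'
from h import *
go([515,-60,280],Rhor([1,0,0],[0,1,0]))
E
```

```text
time: 19.2
tcp_pos: [484.8, -196.7, 271.2]
orientation: [[1.0, -0.002, -0.027], [0.026, 0.351, 0.936], [0.008, -0.936, 0.351]]
force: [-0.5, -0.3, -1.1]
finger_gap: 25.0
tx 0.0338 ty 0.0397 tz 0.1302 | ax 1.212 ay 0.022 az -0.018 | rows 8.1 tcp [ 484.8 -196.7  271.2] F [-0.5 -0.3 -1.1] gap 25.0 t 19.2 q [ -6.  20.  47.  87. -30.  93.  45.]
```

```bash
python3 -m creep '[{"ax":0.09,"ay":0.0,"az":0.0,"tx":0.004,"ty":0.004,"tz":0.015,"grip":0.0},{"ax":0.18,"ay":0.0,"az":0.0,"tx":0.008,"ty":0.008,"tz":0.03,"grip":0.0},{"ax":0.27,"ay":0.0,"az":0.0,"tx":0.012,"ty":0.012,"tz":0.045,"grip":0.0},{"ax":0.36,"ay":0.0,"az":0.0,"tx":0.016,"ty":0.016,"tz":0.06,"grip":0.0},{"ax":0.45,"ay":0.01,"az":0.0,"tx":0.02,"ty":0.02,"tz":0.075,"grip":0.0}]'
python3 - <<'E'
from h import *
go([515,-60,280],Rhor([1,0,0],[0,1,0]))
E
```

```text
time: 19.7
tcp_pos: [502.9, -118.8, 279.0]
orientation: [[1.0, -0.011, -0.013], [0.017, 0.725, 0.688], [0.002, -0.688, 0.726]]
force: [-0.3, 0.2, -0.7]
finger_gap: 24.9
tx 0.0131 ty 0.0418 tz 0.0410 | ax 0.759 ay 0.009 az -0.015 | rows 5.1 tcp [ 502.9 -118.8  279. ] F [-0.3  0.2 -0.7] gap 24.9 t 19.7 q [  4.  29.  41.  86. -50. 108.  48.]
```

```bash
python3 -m creep '[{"ax":0.08,"ay":0.0,"az":0.0,"tx":0.002,"ty":0.008,"tz":0.008,"grip":0.0},{"ax":0.16,"ay":0.0,"az":0.0,"tx":0.004,"ty":0.016,"tz":0.016,"grip":0.0},{"ax":0.24,"ay":0.0,"az":0.0,"tx":0.006,"ty":0.024,"tz":0.024,"grip":0.0},{"ax":0.32,"ay":0.0,"az":0.0,"tx":0.01,"ty":0.032,"tz":0.032,"grip":0.0},{"ax":0.4,"ay":0.0,"az":0.0,"tx":0.013,"ty":0.04,"tz":0.04,"grip":0.0}]'
python3 - <<'E'
from h import *
go([515,-60,280],Rhor([1,0,0],[0,1,0]))
E
```

```text
time: 20.2
tcp_pos: [515.2, -61.9, 280.2]
orientation: [[1.0, -0.014, -0.008], [0.016, 0.937, 0.349], [0.002, -0.349, 0.937]]
force: [-0.2, -0.6, -1.5]
finger_gap: 24.8
tx -0.0002 ty 0.0018 tz 0.0005 | ax 0.357 ay 0.005 az -0.016 | rows 2.4 tcp [515.2 -61.9 280.2] F [-0.2 -0.6 -1.5] gap 24.8 t 20.2 q [ 13.  36.  29.  88. -63. 116.  50.]
```

```bash
python3 -m creep '[{"ax":0.08,"ay":0.0,"az":0.0,"tx":0.0,"ty":0.01,"tz":0.003,"grip":0.0},{"ax":0.16,"ay":0.0,"az":0.0,"tx":0.0,"ty":0.02,"tz":0.007,"grip":0.0},{"ax":0.24,"ay":0.0,"az":-0.01,"tx":0.0,"ty":0.03,"tz":0.01,"grip":0.0},{"ax":0.32,"ay":0.0,"az":-0.016,"tx":0.0,"ty":0.04,"tz":0.013,"grip":0.0},{"ax":0.357,"ay":0.005,"az":-0.016,"tx":0.0,"ty":0.05,"tz":0.017,"grip":0.0}]'
python3 - <<'E'
from h import *
go([515,87,280],Rhor([1,0,0],[0,1,0])); snap('side','s14')
E
```

```text
time: 20.7
tcp_pos: [514.1, -9.2, 277.4]
orientation: [[1.0, 0.002, 0.003], [-0.002, 1.0, -0.004], [-0.003, 0.004, 1.0]]
force: [-0.6, -0.8, -1.1]
finger_gap: 24.2
tx 0.0006 ty 0.0962 tz 0.0022 | ax -0.004 ay -0.003 az 0.002 | rows 1.9 tcp [514.1  -9.2 277.4] F [-0.6 -0.8 -1.1] gap 24.2 t 20.7 q [ 23.  41.  11.  95. -71. 117.  51.]
```

View pics/s14.png

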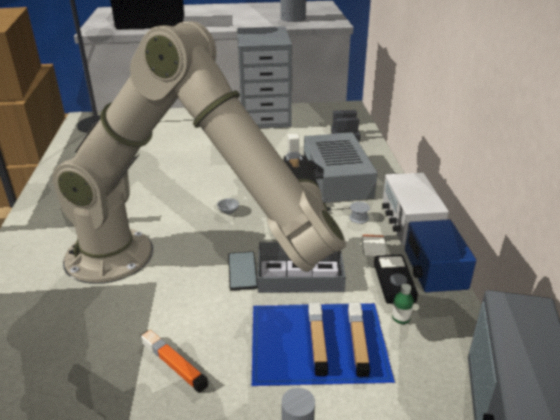

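The tool is horizontal with the brush upright. Now I'll move over the far cell.

```bash
python3 -m creep '[{"ax":0.0,"ay":0.0,"az":0.0,"tx":0.0,"ty":0.02,"tz":0.0,"grip":0.0},{"ax":0.0,"ay":0.0,"az":0.0,"tx":0.0,"ty":0.045,"tz":0.0,"grip":0.0},{"ax":0.0,"ay":0.0,"az":0.0,"tx":0.0,"ty":0.07,"tz":0.0,"grip":0.0},{"ax":0.0,"ay":0.0,"az":0.0,"tx":0.001,"ty":0.09,"tz":0.0,"grip":0.0},{"ax":0.0,"ay":0.0,"az":0.0,"tx":0.001,"ty":0.096,"tz":0.0,"grip":0.0}]'
python3 - <<'E'
from h import *
go([515,87,230],Rhor([1,0,0],[0,1,0])); snap('top','t15');crop('t15',210,130,330,220,'c21'); snap('side','s15');crop('s15',230,110,350,200,'c22')
E
```

```text
time: 21.25
tcp_pos: [514.6, 91.3, 278.6]
orientation: [[1.0, -0.004, 0.003], [0.004, 1.0, -0.006], [-0.003, 0.006, 1.0]]
force: [-0.5, 0.5, -0.3]
finger_gap: 24.7
tx 0.0005 ty -0.0045 tz -0.0486 | ax -0.006 ay -0.003 az -0.004 | rows 1.0 tcp [514.6  91.3 278.6] F [-0.5  0.5 -0.3] gap 24.7 t 21.2 q [ 17.  36.   8. 103. -75. 109.  52.]
```

View pics/c21.png

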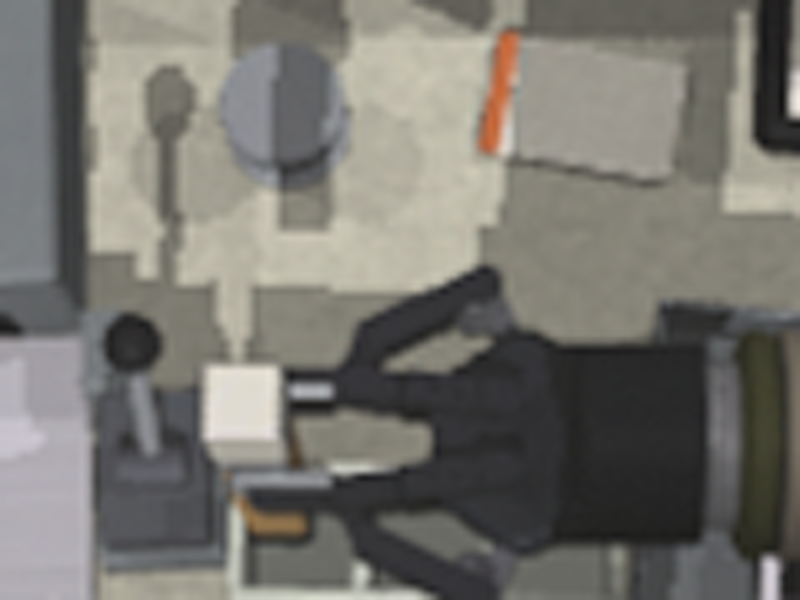

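View pics/c22.png

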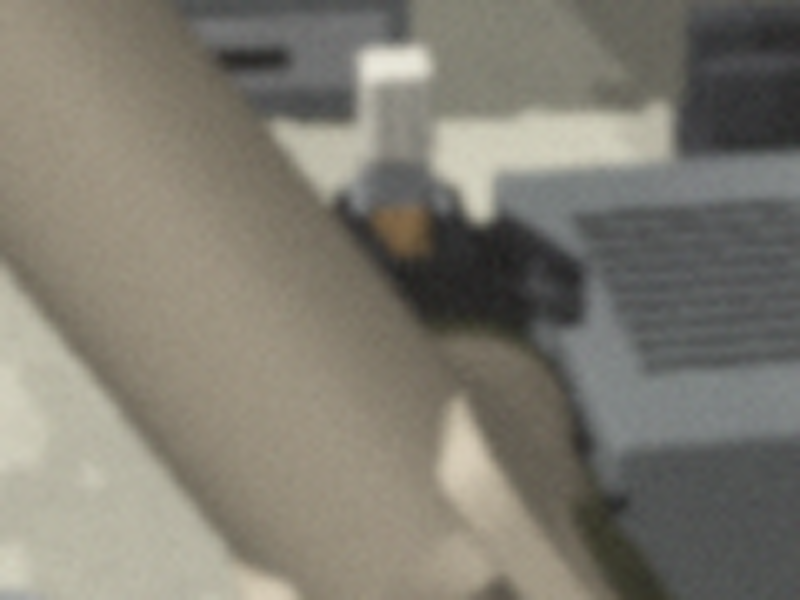

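Run:
```python
from h import *
print(world('top',210+242/6.667,130+402/6.667,343))
d=np.load('pics/t15.npy');print(d[190,246],worldd('top',246,190,d[190,246]))
# stand fl cell
for q in [(232,560),(560,560)]: print(world('top',210+q[0]/6.667,130+q[1]/6.667,84))
go([515,86,175],Rhor([1,0,0],[0,1,0]))
```

```text
[512.90450283  93.74875327 343.        ]
965.2675 [513.32754531  94.35037763 344.13949261]
[503.8351577  120.69179549  84.        ]
[505.69673183 -22.96725014  84.        ]
tx 0.0006 ty -0.0042 tz -0.1033 | ax -0.006 ay -0.003 az -0.002 | rows 2.1 tcp [514.7  89.6 278.3] F [-0.1 -1.1 -1.4] gap 24.5 t 21.4 q [ 17.  36.   8. 103. -75. 109.  52.]
```

```bash
python3 -m creep '[{"ax":-0.006,"ay":0.0,"az":0.0,"tx":0.001,"ty":-0.004,"tz":-0.015,"grip":0.0},{"ax":-0.006,"ay":0.0,"az":0.0,"tx":0.001,"ty":-0.004,"tz":-0.03,"grip":0.0},{"ax":-0.006,"ay":0.0,"az":0.0,"tx":0.001,"ty":-0.004,"tz":-0.045,"grip":0.0},{"ax":-0.006,"ay":0.0,"az":0.0,"tx":0.001,"ty":-0.004,"tz":-0.06,"grip":0.0},{"ax":-0.006,"ay":0.0,"az":0.0,"tx":0.001,"ty":-0.004,"tz":-0.07,"grip":0.0}]'
python3 - <<'E'
from h import *
go([515,86,144],Rhor([1,0,0],[0,1,0]))
E
```

```text
time: 21.85
tcp_pos: [515.3, 85.8, 206.1]
orientation: [[1.0, -0.001, 0.006], [0.001, 1.0, -0.0], [-0.006, 0.0, 1.0]]
force: [0.1, 1.1, -1.3]
finger_gap: 24.9
tx 0.0001 ty 0.0002 tz -0.0621 | ax -0.000 ay -0.006 az -0.001 | rows 1.2 tcp [515.3  85.8 206.1] F [ 0.1  1.1 -1.3] gap 24.9 t 21.9 q [ 17.  44.   8. 102. -73. 107.  59.]
```

```bash
python3 -m creep '[{"ax":0.0,"ay":-0.003,"az":0.0,"tx":0.0,"ty":0.0,"tz":-0.015,"grip":0.0},{"ax":0.0,"ay":-0.006,"az":0.0,"tx":0.0,"ty":0.0,"tz":-0.03,"grip":0.0},{"ax":0.0,"ay":-0.006,"az":0.0,"tx":0.0,"ty":0.0,"tz":-0.045,"grip":0.0},{"ax":0.0,"ay":-0.006,"az":0.0,"tx":0.0,"ty":0.0,"tz":-0.056,"grip":0.0},{"ax":0.0,"ay":-0.006,"az":0.0,"tx":0.0,"ty":0.0,"tz":-0.06,"grip":0.0}]'
python3 - <<'E'
from h import *
go([515,86,144],Rhor([1,0,0],[0,1,0]));snap('top','t16');crop('t16',210,130,330,220,'c23')
E
```

```text
time: 22.35
tcp_pos: [514.7, 85.9, 144.7]
orientation: [[1.0, -0.001, 0.001], [0.001, 1.0, -0.001], [-0.001, 0.001, 1.0]]
force: [0.2, -0.2, -0.6]
finger_gap: 24.7
tx 0.0003 ty 0.0001 tz -0.0007 | ax -0.001 ay -0.001 az -0.001 | rows 0.0 tcp [514.7  85.9 144.7] F [ 0.2 -0.2 -0.6] gap 24.7 t 22.4 q [ 17.  50.   8. 101. -73. 106.  64.]
```

View pics/c23.png

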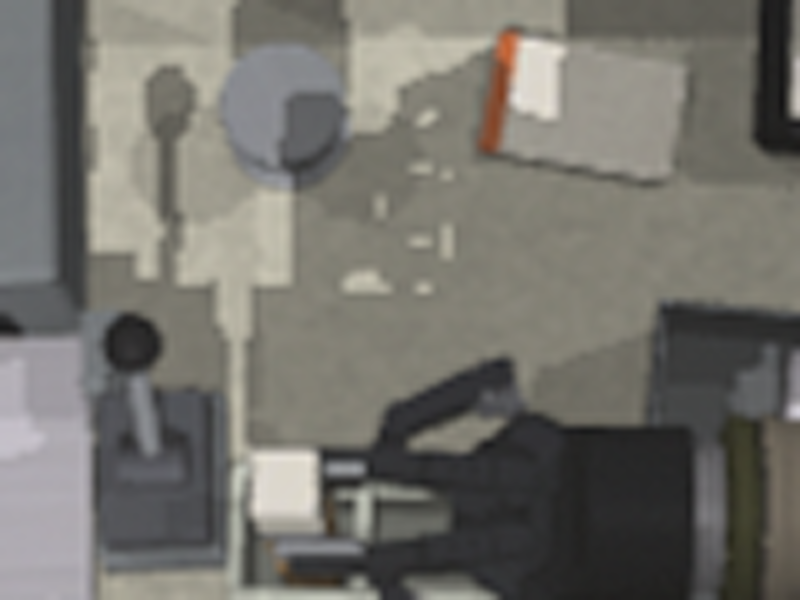

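The brush is in the far cell. I'll lower it to the floor and release.

```bash
python3 -m creep '[{"ax":0.0,"ay":0.0,"az":0.0,"tx":0.0,"ty":0.0,"tz":-0.003,"grip":0.0},{"ax":0.0,"ay":0.0,"az":0.0,"tx":0.0,"ty":0.0,"tz":-0.005,"grip":0.0},{"ax":0.0,"ay":0.0,"az":0.0,"tx":0.0,"ty":0.0,"tz":-0.006,"grip":0.0}]'
```

```text
time: 22.7
tcp_pos: [514.8, 85.9, 140.3]
orientation: [[1.0, -0.002, -0.001], [0.002, 1.0, -0.003], [0.001, 0.003, 1.0]]
force: [-1.0, -2.3, 9.8]
finger_gap: 24.8
```

Floor contact (9.8 N). Releasing.

```bash
python3 -m creep '[{"ax":0.0,"ay":0.0,"az":0.0,"tx":0.0,"ty":0.0,"tz":0.001,"grip":0.4},{"ax":0.0,"ay":0.0,"az":0.0,"tx":0.0,"ty":0.0,"tz":0.002,"grip":0.6},{"ax":0.0,"ay":0.0,"az":0.0,"tx":0.0,"ty":-0.01,"tz":0.003,"grip":0.7},{"ax":0.0,"ay":0.0,"az":0.0,"tx":0.0,"ty":-0.03,"tz":0.004,"grip":0.7},{"ax":0.0,"ay":0.0,"az":0.0,"tx":0.0,"ty":-0.06,"tz":0.006,"grip":0.7}]'
python3 - <<'E'
from h import *
go([527,-343,150],Rdown(-3.8)); snap('top','t17');crop('t17',200,130,460,280,'c24')
E
```

```text
time: 23.2
tcp_pos: [514.6, 25.1, 146.4]
orientation: [[1.0, -0.004, -0.0], [0.004, 1.0, -0.003], [0.0, 0.003, 1.0]]
force: [0.8, -0.5, -0.7]
finger_gap: 59.7
tx 0.0110 ty -0.3681 tz 0.0048 | ax -1.574 ay 0.055 az -0.055 | rows 10.5 tcp [514.6  25.1 146.4] F [ 0.8 -0.5 -0.7] gap 59.7 t 23.2 q [ 21.  52.  10.  96. -70. 111.  64.]
```

View pics/c24.png

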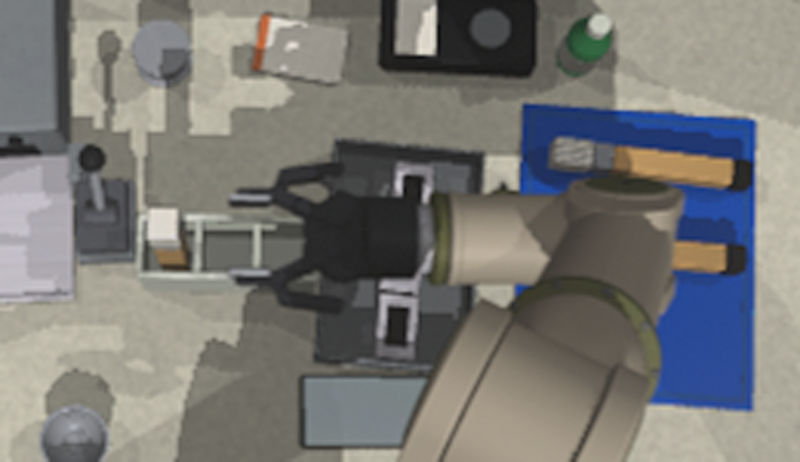

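The brush stands in the +y cell, with its top at (165,225) in the crop. Going back up and rotating for the next one.

```bash
python3 -m creep '[{"ax":0.0,"ay":0.0,"az":0.0,"tx":0.0,"ty":-0.03,"tz":0.02,"grip":1.0},{"ax":0.0,"ay":0.0,"az":0.0,"tx":0.0,"ty":-0.05,"tz":0.06,"grip":1.0},{"ax":-0.1,"ay":0.0,"az":0.0,"tx":0.0,"ty":-0.08,"tz":0.1,"grip":1.0},{"ax":-0.24,"ay":0.0,"az":0.0,"tx":0.0,"ty":-0.11,"tz":0.13,"grip":1.0},{"ax":-0.38,"ay":0.0,"az":0.0,"tx":0.0,"ty":-0.14,"tz":0.15,"grip":1.0}]'
python3 - <<'E'
from h import *
go([527,-343,200],Rdown(-3.8))
E
```

```text
time: 23.75
tcp_pos: [514.0, -125.5, 298.4]
orientation: [[1.0, 0.008, 0.002], [-0.008, 0.925, 0.38], [0.001, -0.38, 0.925]]
force: [0.3, 0.2, -0.2]
finger_gap: 85.5
tx 0.0146 ty -0.1637 tz -0.1736 | ax -1.181 ay 0.052 az -0.033 | rows 7.9 tcp [ 514.  -125.5  298.4] F [ 0.3  0.2 -0.2] gap 85.5 t 23.8 q [ 27.  35.  16.  81. -57. 115.  45.]
```

```bash
python3 -m creep '[{"ax":-0.14,"ay":0.0,"az":0.0,"tx":0.0,"ty":-0.01,"tz":-0.01,"grip":1.0},{"ax":-0.28,"ay":0.0,"az":0.0,"tx":0.0,"ty":-0.025,"tz":-0.02,"grip":1.0},{"ax":-0.42,"ay":0.0,"az":0.0,"tx":0.005,"ty":-0.04,"tz":-0.03,"grip":1.0},{"ax":-0.56,"ay":0.02,"az":-0.01,"tx":0.01,"ty":-0.06,"tz":-0.05,"grip":1.0},{"ax":-0.7,"ay":0.03,"az":-0.02,"tx":0.014,"ty":-0.08,"tz":-0.075,"grip":1.0}]'
python3 - <<'E'
from h import *
go([527,-343,160],Rdown(-3.8)); snap('top','t18');crop('t18',290,150,460,278,'c25')
E
```

```text
time: 24.25
tcp_pos: [527.1, -231.7, 261.1]
orientation: [[0.999, 0.016, 0.043], [-0.046, 0.455, 0.889], [-0.005, -0.89, 0.455]]
force: [-0.1, 1.0, -0.1]
finger_gap: 85.4
tx 0.0056 ty 0.0393 tz -0.1450 | ax -0.473 ay 0.019 az -0.010 | rows 3.2 tcp [ 527.1 -231.7  261.1] F [-0.1  1.  -0.1] gap 85.4 t 24.2 q [ 17.  27.  25.  77. -32.  96.  40.]
```

View pics/c25.png

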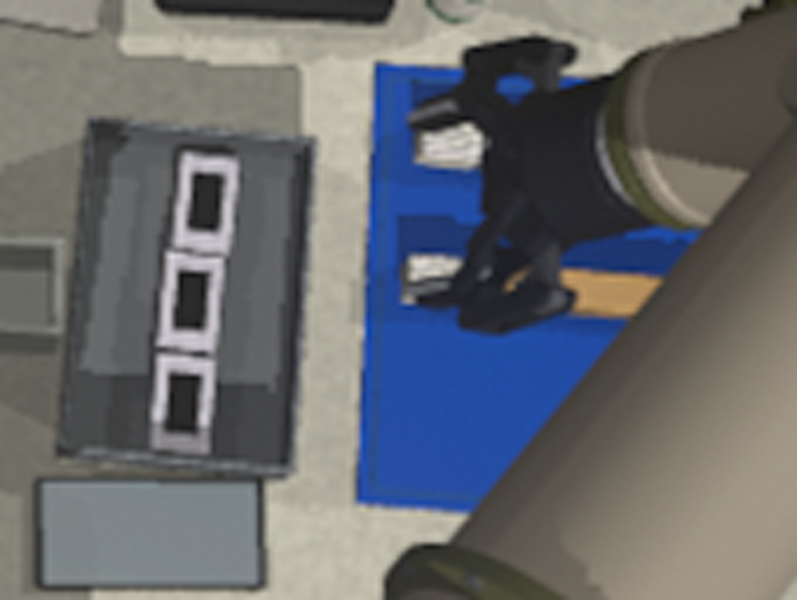

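```bash
python3 -m creep '[{"ax":-0.14,"ay":0.0,"az":0.0,"tx":0.002,"ty":0.008,"tz":-0.035,"grip":1.0},{"ax":-0.28,"ay":0.01,"az":0.0,"tx":0.004,"ty":0.016,"tz":-0.07,"grip":1.0},{"ax":-0.4,"ay":0.019,"az":-0.005,"tx":0.006,"ty":0.025,"tz":-0.105,"grip":1.0},{"ax":-0.473,"ay":0.019,"az":-0.01,"tx":0.007,"ty":0.035,"tz":-0.14,"grip":1.0},{"ax":-0.473,"ay":0.019,"az":-0.01,"tx":0.007,"ty":0.04,"tz":-0.143,"grip":1.0}]'
python3 - <<'E'
from h import *
go([529,-340.5,60],Rdown(-3.8)); snap('side','s18');crop('s18',230,250,430,400,'c26')
E
```

```text
time: 24.8
tcp_pos: [526.7, -344.0, 157.5]
orientation: [[0.998, -0.005, 0.069], [-0.069, -0.008, 0.998], [-0.004, -1.0, -0.008]]
force: [-0.5, 0.3, 0.1]
finger_gap: 85.2
tx 0.0025 ty 0.0974 tz 0.0044 | ax 0.008 ay -0.002 az -0.004 | rows 2.0 tcp [ 526.7 -344.   157.5] F [-0.5  0.3  0.1] gap 85.2 t 24.8 q [  8.  28.  30.  86. -14.  70.  37.]
```

View pics/c26.png

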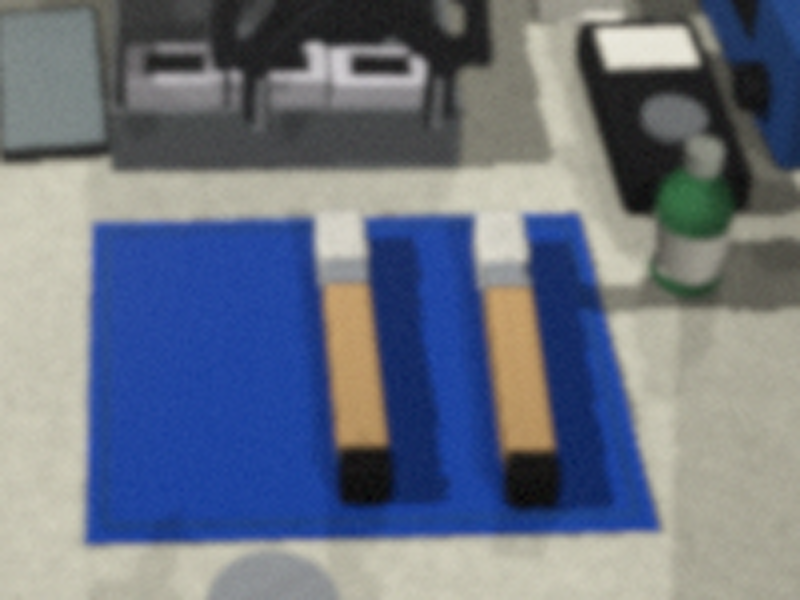

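Descending on brush1.

```bash
python3 -m creep '[{"ax":0.008,"ay":0.0,"az":0.0,"tx":0.0025,"ty":0.035,"tz":0.004,"grip":1.0},{"ax":0.008,"ay":0.0,"az":0.0,"tx":0.0025,"ty":0.075,"tz":0.004,"grip":1.0},{"ax":0.008,"ay":0.0,"az":0.0,"tx":0.0025,"ty":0.11,"tz":0.004,"grip":1.0},{"ax":0.008,"ay":0.0,"az":0.0,"tx":0.0025,"ty":0.13,"tz":0.004,"grip":1.0},{"ax":0.008,"ay":0.0,"az":0.0,"tx":0.0025,"ty":0.134,"tz":0.004,"grip":1.0}]'
```

```text
time: 25.35
tcp_pos: [527.4, -338.9, 21.6]
orientation: [[0.997, -0.008, 0.071], [-0.071, 0.008, 0.997], [-0.009, -1.0, 0.008]]
force: [-0.2, -0.0, -0.7]
finger_gap: 85.3
```

```bash
python3 -m creep '[{"ax":0.0,"ay":0.0,"az":0.0,"tx":0.0,"ty":0.0,"tz":0.0,"grip":0.5},{"ax":0.0,"ay":0.0,"az":0.0,"tx":0.0,"ty":0.0,"tz":0.0,"grip":0.0},{"ax":0.0,"ay":0.0,"az":0.0,"tx":0.0,"ty":0.0,"tz":0.0,"grip":0.0},{"ax":0.0,"ay":0.0,"az":0.0,"tx":0.0,"ty":0.0,"tz":0.0,"grip":0.0},{"ax":0.0,"ay":0.0,"az":0.0,"tx":0.0,"ty":0.0,"tz":0.0,"grip":0.0}]'
```

```text
time: 25.85
tcp_pos: [528.5, -339.4, 23.2]
orientation: [[0.997, -0.006, 0.071], [-0.071, 0.007, 0.997], [-0.006, -1.0, 0.007]]
force: [-1.3, 0.7, 6.6]
finger_gap: 24.9
```

```bash
python3 -m creep '[{"ax":0.0,"ay":0.0,"az":0.0,"tx":0.0,"ty":-0.02,"tz":0.0,"grip":0.0},{"ax":0.0,"ay":0.0,"az":0.0,"tx":0.0,"ty":-0.05,"tz":0.0,"grip":0.0},{"ax":0.0,"ay":0.0,"az":0.0,"tx":0.0,"ty":-0.09,"tz":0.0,"grip":0.0},{"ax":0.0,"ay":0.0,"az":0.0,"tx":0.0,"ty":-0.13,"tz":0.0,"grip":0.0},{"ax":0.0,"ay":0.0,"az":0.0,"tx":0.0,"ty":-0.17,"tz":0.0,"grip":0.0}]'
python3 - <<'E'
from h import *
go([505,-80,280],Rhor([1,0,0],[0,1,0])); snap('side','s19');crop('s19',200,130,440,310,'c27')
E
```

```text
time: 26.35
tcp_pos: [529.2, -340.3, 195.0]
orientation: [[0.997, -0.006, 0.071], [-0.071, 0.008, 0.997], [-0.006, -1.0, 0.007]]
force: [0.6, -0.6, -1.3]
finger_gap: 24.7
tx -0.0431 ty -0.0829 tz 0.2586 | ax 1.563 ay -0.060 az 0.051 | rows 10.4 tcp [ 529.2 -340.3  195. ] F [ 0.6 -0.6 -1.3] gap 24.7 t 26.4 q [  8.  26.  31.  83. -14.  75.  36.]
```

View pics/c27.png

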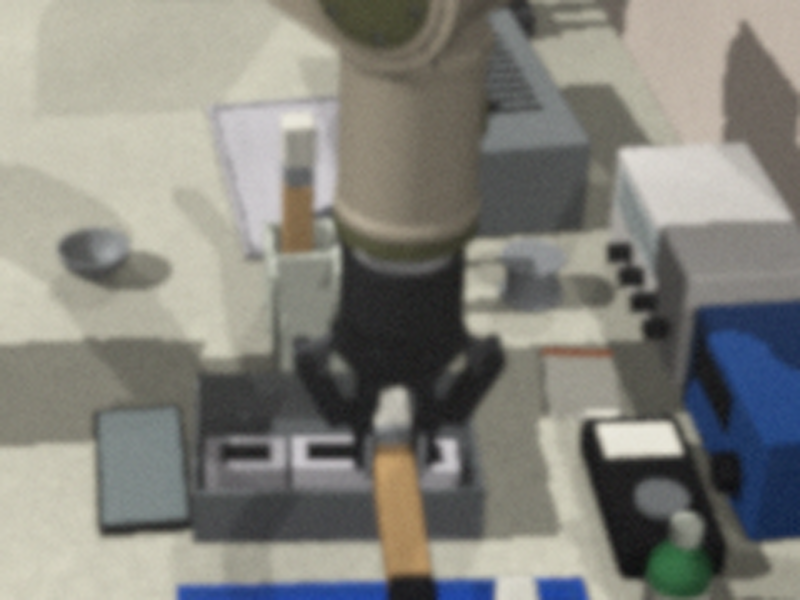

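Brush1 is held, and brush0 stands upright in the stand. Same tilt motion again.

```bash
python3 -m creep '[{"ax":0.05,"ay":0.0,"az":0.0,"tx":-0.004,"ty":-0.01,"tz":0.025,"grip":0.0},{"ax":0.12,"ay":0.0,"az":0.0,"tx":-0.008,"ty":-0.025,"tz":0.05,"grip":0.0},{"ax":0.2,"ay":-0.01,"az":0.01,"tx":-0.012,"ty":-0.04,"tz":0.08,"grip":0.0},{"ax":0.28,"ay":-0.02,"az":0.02,"tx":-0.017,"ty":-0.055,"tz":0.11,"grip":0.0},{"ax":0.37,"ay":-0.03,"az":0.02,"tx":-0.022,"ty":-0.07,"tz":0.14,"grip":0.0}]'
python3 - <<'E'
from h import *
go([515,-60,280],Rhor([1,0,0],[0,1,0]))
E
```

```text
time: 26.9
tcp_pos: [519.4, -199.8, 274.4]
orientation: [[0.999, 0.004, 0.038], [-0.037, 0.368, 0.929], [-0.01, -0.93, 0.367]]
force: [-0.6, 0.2, -1.9]
finger_gap: 24.9
tx -0.0095 ty 0.0461 tz 0.1318 | ax 1.194 ay -0.031 az 0.026 | rows 8.0 tcp [ 519.4 -199.8  274.4] F [-0.6  0.2 -1.9] gap 24.9 t 26.9 q [ 10.  21.  26.  81. -27.  93.  35.]
```

```bash
python3 -m creep '[{"ax":0.09,"ay":0.0,"az":0.0,"tx":-0.001,"ty":0.004,"tz":0.015,"grip":0.0},{"ax":0.18,"ay":-0.005,"az":0.005,"tx":-0.002,"ty":0.008,"tz":0.03,"grip":0.0},{"ax":0.27,"ay":-0.01,"az":0.01,"tx":-0.004,"ty":0.012,"tz":0.045,"grip":0.0},{"ax":0.36,"ay":-0.015,"az":0.01,"tx":-0.006,"ty":0.018,"tz":0.06,"grip":0.0},{"ax":0.45,"ay":-0.02,"az":0.015,"tx":-0.006,"ty":0.024,"tz":0.075,"grip":0.0}]'
python3 - <<'E'
from h import *
go([515,-60,280],Rhor([1,0,0],[0,1,0]))
E
```

```text
time: 27.4
tcp_pos: [516.1, -121.0, 280.1]
orientation: [[1.0, 0.002, 0.016], [-0.013, 0.738, 0.675], [-0.01, -0.675, 0.738]]
force: [-0.4, -0.6, -2.1]
finger_gap: 24.9
tx -0.0019 ty 0.0451 tz 0.0411 | ax 0.741 ay -0.014 az 0.008 | rows 4.9 tcp [ 516.1 -121.   280.1] F [-0.4 -0.6 -2.1] gap 24.9 t 27.4 q [ 18.  27.  22.  83. -46. 104.  41.]
```

```bash
python3 -m creep '[{"ax":0.08,"ay":0.0,"az":0.0,"tx":0.0,"ty":0.009,"tz":0.008,"grip":0.0},{"ax":0.16,"ay":0.0,"az":0.0,"tx":0.0,"ty":0.018,"tz":0.016,"grip":0.0},{"ax":0.24,"ay":-0.005,"az":0.004,"tx":-0.001,"ty":0.027,"tz":0.024,"grip":0.0},{"ax":0.32,"ay":-0.01,"az":0.006,"tx":-0.002,"ty":0.036,"tz":0.032,"grip":0.0},{"ax":0.4,"ay":-0.01,"az":0.008,"tx":-0.002,"ty":0.045,"tz":0.04,"grip":0.0}]'
python3 - <<'E'
from h import *
go([515,0,280],Rhor([1,0,0],[0,1,0]))
E
```

```text
time: 27.9
tcp_pos: [514.9, -60.7, 279.3]
orientation: [[1.0, -0.0, 0.006], [-0.002, 0.943, 0.332], [-0.005, -0.332, 0.943]]
force: [-0.2, -0.2, -1.1]
finger_gap: 25.1
tx 0.0000 ty 0.0570 tz 0.0208 | ax 0.339 ay -0.006 az 0.001 | rows 2.3 tcp [514.9 -60.7 279.3] F [-0.2 -0.2 -1.1] gap 25.1 t 27.9 q [ 22.  34.  16.  89. -60. 111.  46.]
```

```bash
python3 -m creep '[{"ax":0.08,"ay":0.0,"az":0.0,"tx":0.0,"ty":0.014,"tz":0.005,"grip":0.0},{"ax":0.16,"ay":0.0,"az":0.0,"tx":0.0,"ty":0.028,"tz":0.01,"grip":0.0},{"ax":0.24,"ay":-0.003,"az":0.0,"tx":0.0,"ty":0.042,"tz":0.015,"grip":0.0},{"ax":0.31,"ay":-0.006,"az":0.0,"tx":0.0,"ty":0.054,"tz":0.02,"grip":0.0},{"ax":0.339,"ay":-0.006,"az":0.0,"tx":0.0,"ty":0.057,"tz":0.021,"grip":0.0}]'
python3 - <<'E'
from h import *
go([515,30,225],Rhor([1,0,0],[0,1,0]));snap('top','t20');crop('t20',210,130,330,220,'c28')
E
```

```text
time: 28.4
tcp_pos: [514.6, 1.3, 279.4]
orientation: [[1.0, -0.001, 0.002], [0.001, 1.0, -0.004], [-0.002, 0.004, 1.0]]
force: [-0.6, 0.7, -1.7]
finger_gap: 25.0
tx 0.0005 ty 0.0285 tz -0.0545 | ax -0.004 ay -0.002 az -0.001 | rows 1.2 tcp [514.6   1.3 279.4] F [-0.6  0.7 -1.7] gap 25.0 t 28.4 q [ 25.  40.   8.  95. -70. 115.  51.]
```

View pics/c28.png

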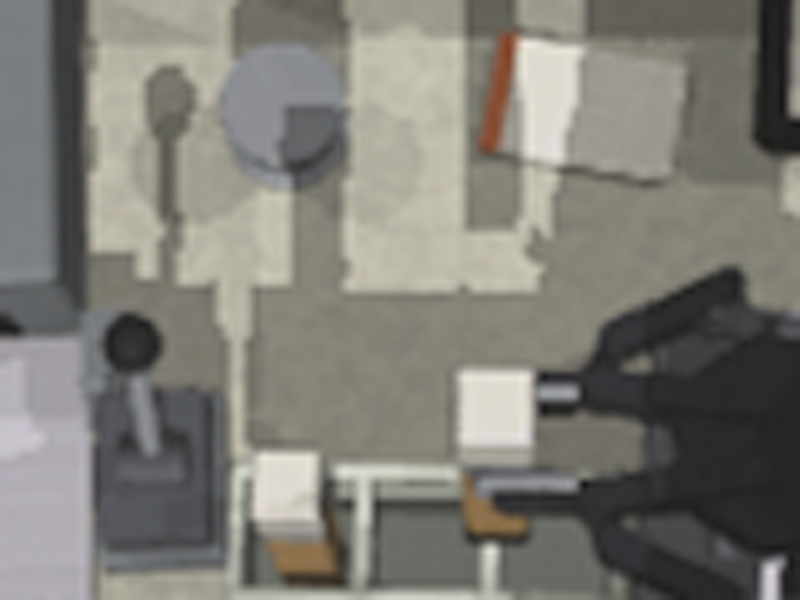

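```bash
python3 -m creep '[{"ax":0.0,"ay":0.0,"az":0.0,"tx":0.0,"ty":0.012,"tz":0.0,"grip":0.0},{"ax":0.0,"ay":0.0,"az":0.0,"tx":0.0,"ty":0.025,"tz":-0.01,"grip":0.0},{"ax":0.0,"ay":0.0,"az":0.0,"tx":0.0,"ty":0.029,"tz":-0.025,"grip":0.0},{"ax":0.0,"ay":0.0,"az":0.0,"tx":0.0,"ty":0.029,"tz":-0.04,"grip":0.0},{"ax":0.0,"ay":0.0,"az":0.0,"tx":0.0,"ty":0.029,"tz":-0.05,"grip":0.0}]'
python3 - <<'E'
from h import *
go([515,30.5,175],Rhor([1,0,0],[0,1,0]));snap('top','t21');crop('t21',210,130,330,220,'c29')
d=np.load('pics/t21.npy')
E
```

```text
time: 28.95
tcp_pos: [514.2, 30.4, 227.4]
orientation: [[1.0, -0.001, 0.004], [0.001, 1.0, -0.004], [-0.004, 0.004, 1.0]]
force: [0.4, 0.1, -0.3]
finger_gap: 25.1
tx 0.0010 ty -0.0001 tz -0.0524 | ax -0.004 ay -0.004 az -0.001 | rows 1.0 tcp [514.2  30.4 227.4] F [ 0.4  0.1 -0.3] gap 25.1 t 28.9 q [ 23.  43.   7.  98. -70. 111.  56.]
```

View pics/c29.png

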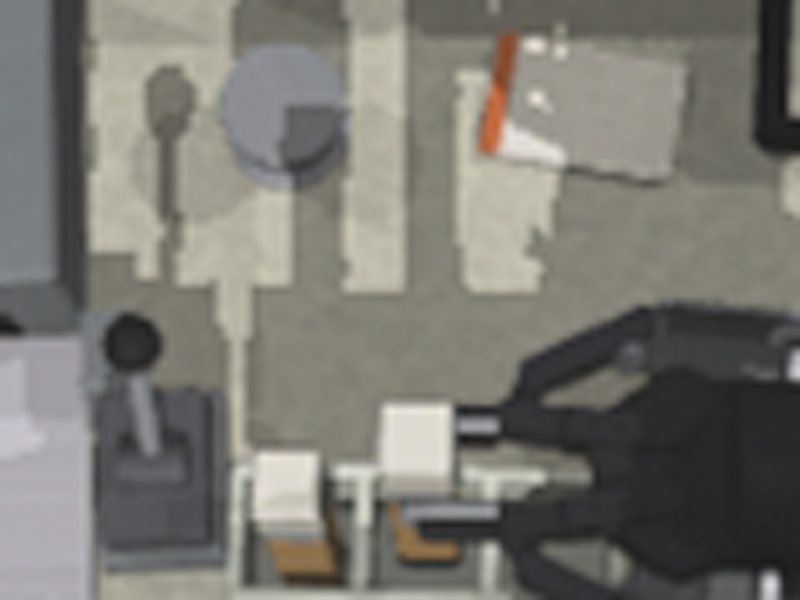

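Aligned with the middle cell. Lowering.

```bash
python3 -m creep '[{"ax":0.0,"ay":0.0,"az":0.0,"tx":0.001,"ty":0.0,"tz":-0.015,"grip":0.0},{"ax":0.0,"ay":0.0,"az":0.0,"tx":0.001,"ty":0.0,"tz":-0.03,"grip":0.0},{"ax":-0.004,"ay":-0.004,"az":0.0,"tx":0.001,"ty":0.0,"tz":-0.045,"grip":0.0},{"ax":-0.004,"ay":-0.004,"az":0.0,"tx":0.001,"ty":0.0,"tz":-0.06,"grip":0.0},{"ax":-0.004,"ay":-0.004,"az":0.0,"tx":0.001,"ty":0.0,"tz":-0.07,"grip":0.0}]'
```

```text
time: 29.5
tcp_pos: [514.4, 30.5, 154.5]
orientation: [[1.0, 0.0, 0.003], [-0.0, 1.0, -0.0], [-0.003, 0.0, 1.0]]
force: [0.3, -0.1, 0.3]
finger_gap: 24.8
```

```bash
python3 -m creep '[{"ax":0.0,"ay":0.0,"az":0.0,"tx":0.0,"ty":0.0,"tz":-0.007,"grip":0.0},{"ax":0.0,"ay":0.0,"az":0.0,"tx":0.0,"ty":0.0,"tz":-0.01,"grip":0.0},{"ax":0.0,"ay":0.0,"az":0.0,"tx":0.0,"ty":0.0,"tz":-0.012,"grip":0.0}]'
```

```text
time: 29.8
tcp_pos: [514.4, 30.5, 142.4]
orientation: [[1.0, -0.0, 0.003], [0.0, 1.0, -0.0], [-0.003, 0.0, 1.0]]
force: [0.5, 0.4, -0.9]
finger_gap: 24.8
```

```bash
python3 -m creep '[{"ax":0.0,"ay":0.0,"az":0.0,"tx":0.0,"ty":0.0,"tz":-0.002,"grip":0.0},{"ax":0.0,"ay":0.0,"az":0.0,"tx":0.0,"ty":0.0,"tz":-0.003,"grip":0.0},{"ax":0.0,"ay":0.0,"az":0.0,"tx":0.0,"ty":0.0,"tz":-0.004,"grip":0.0}]'
```

```text
time: 30.1
tcp_pos: [514.7, 30.5, 140.6]
orientation: [[1.0, -0.001, 0.0], [0.001, 1.0, -0.003], [-0.0, 0.003, 1.0]]
force: [-1.6, -2.1, 12.3]
finger_gap: 24.9
```

```bash
python3 -m creep '[{"ax":0.0,"ay":0.0,"az":0.0,"tx":0.0,"ty":0.0,"tz":0.001,"grip":0.4},{"ax":0.0,"ay":0.0,"az":0.0,"tx":0.0,"ty":0.0,"tz":0.002,"grip":0.6},{"ax":0.0,"ay":0.0,"az":0.0,"tx":0.0,"ty":-0.01,"tz":0.003,"grip":0.7},{"ax":0.0,"ay":0.0,"az":0.0,"tx":0.0,"ty":-0.03,"tz":0.004,"grip":0.7},{"ax":0.0,"ay":0.0,"az":0.0,"tx":0.0,"ty":-0.06,"tz":0.006,"grip":0.7}]'
python3 - <<'E'
from h import *
snap('top','t22');crop('t22',200,130,460,280,'c30')
E
```

```text
time: 30.6
tcp_pos: [514.5, -29.3, 146.6]
orientation: [[1.0, -0.003, 0.001], [0.003, 1.0, -0.004], [-0.001, 0.004, 1.0]]
force: [-0.5, 0.2, 0.4]
finger_gap: 59.8
```

View pics/c30.png

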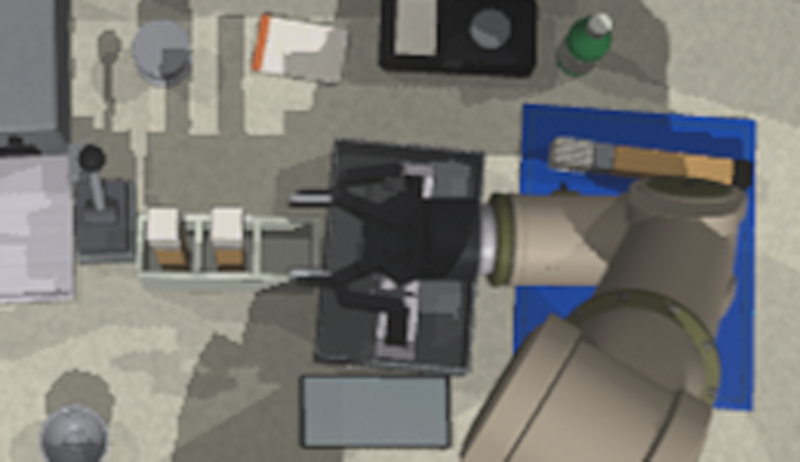

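Two brushes are standing. On to brush2.

```bash
python3 -m creep '[{"ax":0.0,"ay":0.0,"az":0.0,"tx":0.0,"ty":-0.02,"tz":0.03,"grip":1.0},{"ax":-0.1,"ay":0.0,"az":0.0,"tx":0.0,"ty":-0.03,"tz":0.07,"grip":1.0},{"ax":-0.23,"ay":0.0,"az":0.0,"tx":0.01,"ty":-0.05,"tz":0.11,"grip":1.0},{"ax":-0.37,"ay":0.0,"az":0.0,"tx":0.02,"ty":-0.07,"tz":0.14,"grip":1.0},{"ax":-0.51,"ay":0.0,"az":0.0,"tx":0.03,"ty":-0.09,"tz":0.15,"grip":1.0}]'
python3 - <<'E'
from h import *
go([619.5,-350,200],Rdown(-5.8))
E
```

```text
time: 31.15
tcp_pos: [544.8, -128.6, 300.3]
orientation: [[1.0, 0.008, 0.0], [-0.007, 0.868, 0.497], [0.004, -0.497, 0.868]]
force: [0.7, -0.7, -0.9]
finger_gap: 85.7
tx 0.0758 ty -0.1417 tz -0.1970 | ax -1.050 ay 0.088 az -0.046 | rows 7.0 tcp [ 544.8 -128.6  300.3] F [ 0.7 -0.7 -0.9] gap 85.7 t 31.1 q [ 25.  35.  16.  76. -54. 112.  41.]
```

```bash
python3 -m creep '[{"ax":-0.14,"ay":0.01,"az":0.0,"tx":0.01,"ty":-0.01,"tz":-0.015,"grip":1.0},{"ax":-0.28,"ay":0.02,"az":-0.01,"tx":0.02,"ty":-0.025,"tz":-0.035,"grip":1.0},{"ax":-0.42,"ay":0.03,"az":-0.02,"tx":0.03,"ty":-0.045,"tz":-0.06,"grip":1.0},{"ax":-0.56,"ay":0.045,"az":-0.02,"tx":0.04,"ty":-0.065,"tz":-0.09,"grip":1.0},{"ax":-0.7,"ay":0.06,"az":-0.03,"tx":0.05,"ty":-0.09,"tz":-0.125,"grip":1.0}]'
python3 - <<'E'
from h import *
go([619.5,-350,160],Rdown(-5.8));
E
```

```text
time: 31.65
tcp_pos: [594.8, -271.0, 238.0]
orientation: [[0.997, 0.015, 0.07], [-0.071, 0.337, 0.939], [-0.009, -0.942, 0.337]]
force: [1.2, 0.5, -0.9]
finger_gap: 85.4
tx 0.0310 ty 0.0472 tz -0.0987 | ax -0.343 ay 0.028 az -0.014 | rows 2.3 tcp [ 594.8 -271.   238. ] F [ 1.2  0.5 -0.9] gap 85.4 t 31.6 q [ 15.  35.  26.  67. -30.  94.  36.]
```

```bash
python3 -m creep '[{"ax":-0.12,"ay":0.01,"az":0.0,"tx":0.01,"ty":0.012,"tz":-0.03,"grip":1.0},{"ax":-0.24,"ay":0.02,"az":-0.01,"tx":0.02,"ty":0.024,"tz":-0.06,"grip":1.0},{"ax":-0.343,"ay":0.028,"az":-0.014,"tx":0.03,"ty":0.036,"tz":-0.09,"grip":1.0},{"ax":-0.343,"ay":0.028,"az":-0.014,"tx":0.031,"ty":0.047,"tz":-0.099,"grip":1.0},{"ax":-0.343,"ay":0.028,"az":-0.014,"tx":0.031,"ty":0.047,"tz":-0.099,"grip":1.0}]'
python3 - <<'E'
from h import *
go([619.5,-350,60],Rdown(-5.8)); snap('side','s23');crop('s23',230,250,430,400,'c31'); snap('top','t23');crop('t23',290,150,460,278,'c32')
E
```

```text
time: 32.15
tcp_pos: [617.8, -349.8, 157.3]
orientation: [[0.995, -0.005, 0.102], [-0.102, 0.005, 0.995], [-0.005, -1.0, 0.004]]
force: [-0.7, 0.2, -0.2]
finger_gap: 85.1
tx 0.0022 ty 0.0973 tz -0.0004 | ax -0.004 ay -0.001 az -0.005 | rows 1.9 tcp [ 617.8 -349.8  157.3] F [-0.7  0.2 -0.2] gap 85.1 t 32.1 q [  9.  38.  31.  70. -19.  77.  33.]
```

View pics/c31.png

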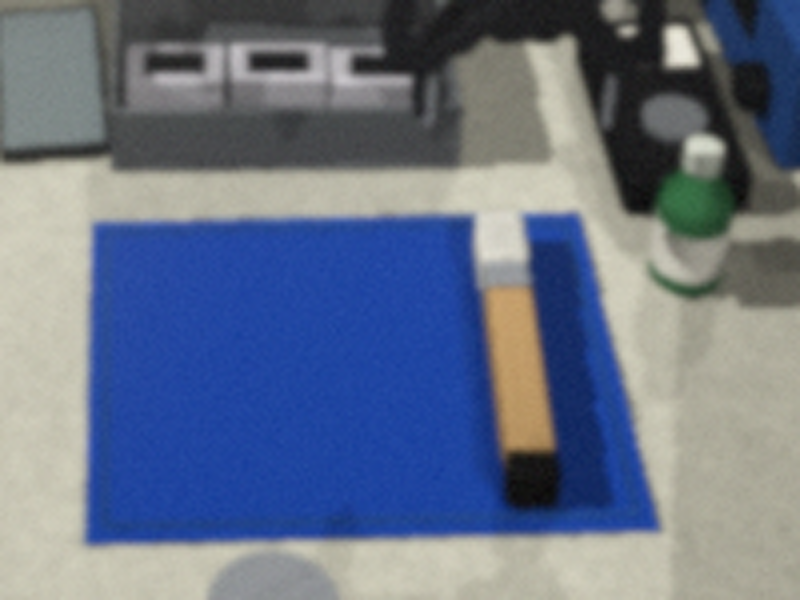

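View pics/c32.png

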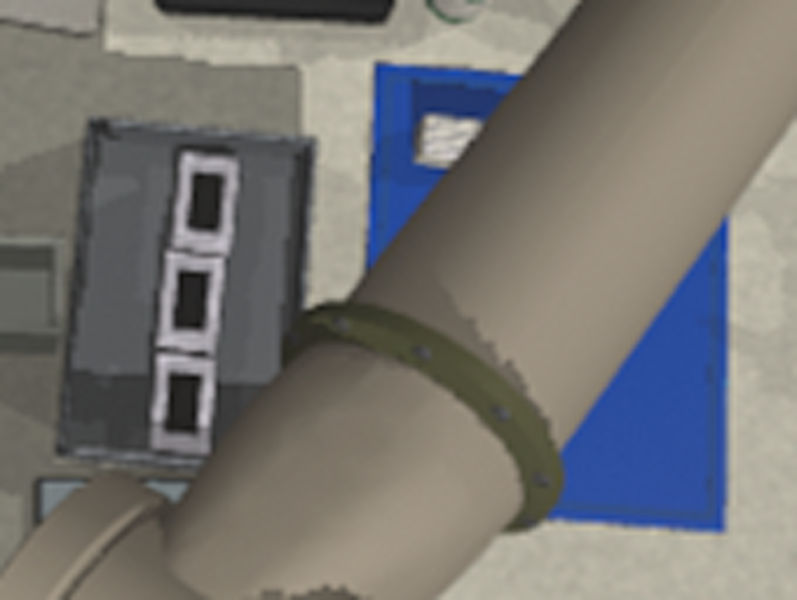

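Run:
```python
from h import *
d=np.load('pics/t0.npy')
print(worldd('top',391,143,d[143,391]), world('top',391,143,90))
```

```text
[ 727.31565644 -313.35376473   81.5881225 ] [ 724.23815341 -311.13010275   90.        ]
```

Flux's near edge is at x≈700 and my fingers reach about 677, so there is clearance. I'll narrow the jaws slightly and descend.

```bash
python3 -m creep '[{"ax":0.0,"ay":0.0,"az":0.0,"tx":0.002,"ty":0.035,"tz":0.0,"grip":0.8},{"ax":0.0,"ay":0.0,"az":0.0,"tx":0.002,"ty":0.075,"tz":0.0,"grip":0.8},{"ax":0.0,"ay":0.0,"az":0.0,"tx":0.002,"ty":0.11,"tz":0.0,"grip":0.8},{"ax":0.0,"ay":0.0,"az":0.0,"tx":0.002,"ty":0.128,"tz":0.0,"grip":0.8},{"ax":0.0,"ay":0.0,"az":0.0,"tx":0.002,"ty":0.134,"tz":0.0,"grip":0.8}]'
```

```text
time: 32.75
tcp_pos: [619.4, -350.8, 25.1]
orientation: [[0.995, -0.003, 0.104], [-0.104, 0.004, 0.995], [-0.003, -1.0, 0.004]]
force: [0.4, 0.5, -0.2]
finger_gap: 68.6
```

```bash
python3 -m creep '[{"ax":0.0,"ay":0.0,"az":0.0,"tx":0.0,"ty":0.0,"tz":0.0,"grip":0.5},{"ax":0.0,"ay":0.0,"az":0.0,"tx":0.0,"ty":0.0,"tz":0.0,"grip":0.0},{"ax":0.0,"ay":0.0,"az":0.0,"tx":0.0,"ty":0.0,"tz":0.0,"grip":0.0},{"ax":0.0,"ay":0.0,"az":0.0,"tx":0.0,"ty":0.0,"tz":0.0,"grip":0.0},{"ax":0.0,"ay":0.0,"az":0.0,"tx":0.0,"ty":0.0,"tz":0.0,"grip":0.0}]'
```

```text
time: 33.25
tcp_pos: [620.7, -351.7, 27.7]
orientation: [[0.995, 0.001, 0.104], [-0.104, 0.003, 0.995], [0.0, -1.0, 0.003]]
force: [-0.8, -1.5, 7.2]
finger_gap: 24.6
```

```bash
python3 -m creep '[{"ax":0.0,"ay":0.0,"az":0.0,"tx":0.0,"ty":-0.02,"tz":0.0,"grip":0.0},{"ax":0.0,"ay":0.0,"az":0.0,"tx":0.0,"ty":-0.05,"tz":0.0,"grip":0.0},{"ax":0.0,"ay":0.0,"az":0.0,"tx":0.0,"ty":-0.09,"tz":0.0,"grip":0.0},{"ax":0.0,"ay":0.0,"az":0.0,"tx":0.0,"ty":-0.13,"tz":0.0,"grip":0.0},{"ax":0.0,"ay":0.0,"az":0.0,"tx":0.0,"ty":-0.17,"tz":0.0,"grip":0.0}]'
python3 - <<'E'
from h import *
go([515,-80,280],Rhor([1,0,0],[0,1,0])); snap('side','s24');crop('s24',200,130,440,310,'c33')
E
```

```text
time: 33.75
tcp_pos: [620.4, -352.0, 200.2]
orientation: [[0.995, 0.001, 0.104], [-0.104, 0.002, 0.995], [0.001, -1.0, 0.002]]
force: [1.1, 0.0, -0.3]
finger_gap: 24.6
tx -0.1329 ty -0.0793 tz 0.2598 | ax 1.567 ay -0.080 az 0.082 | rows 10.5 tcp [ 620.4 -352.   200.2] F [ 1.1  0.  -0.3] gap 24.6 t 33.8 q [  9.  37.  32.  67. -19.  81.  32.]
```

View pics/c33.png

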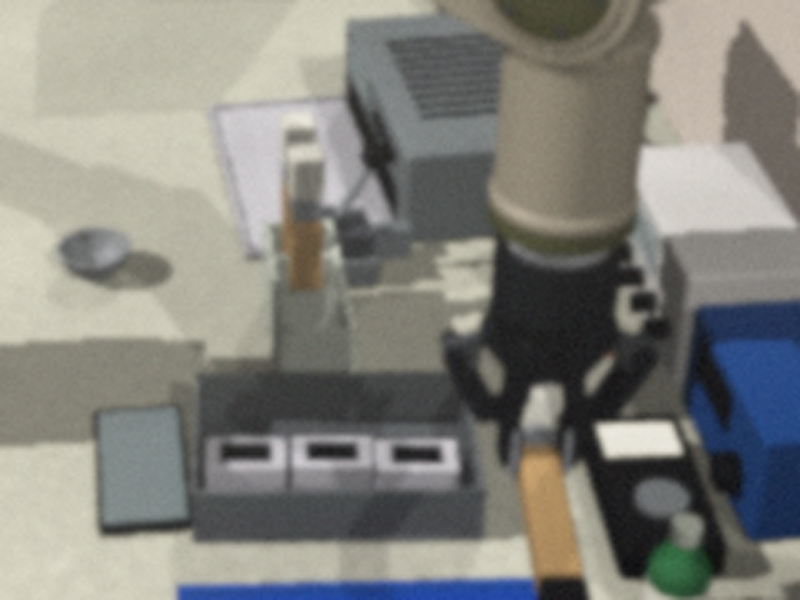

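Brush2 is held, a little closer to the fingertips. Tilting it toward the stand.

```bash
python3 -m creep '[{"ax":0.05,"ay":0.0,"az":0.0,"tx":-0.012,"ty":-0.01,"tz":0.025,"grip":0.0},{"ax":0.12,"ay":0.0,"az":0.0,"tx":-0.026,"ty":-0.025,"tz":0.05,"grip":0.0},{"ax":0.2,"ay":-0.01,"az":0.01,"tx":-0.04,"ty":-0.04,"tz":0.08,"grip":0.0},{"ax":0.28,"ay":-0.02,"az":0.02,"tx":-0.055,"ty":-0.055,"tz":0.11,"grip":0.0},{"ax":0.37,"ay":-0.03,"az":0.03,"tx":-0.07,"ty":-0.07,"tz":0.14,"grip":0.0}]'
python3 - <<'E'
from h import *
go([515,-80,285],Rhor([1,0,0],[0,1,0]))
E
```

```text
time: 34.3
tcp_pos: [566.2, -205.8, 279.5]
orientation: [[0.998, 0.014, 0.067], [-0.068, 0.363, 0.93], [-0.012, -0.932, 0.363]]
force: [0.5, -0.7, -1.0]
finger_gap: 24.6
tx -0.0597 ty 0.0398 tz 0.1155 | ax 1.199 ay -0.051 az 0.052 | rows 8.0 tcp [ 566.2 -205.8  279.5] F [ 0.5 -0.7 -1. ] gap 24.6 t 34.3 q [ 10.  27.  27.  74. -30.  94.  32.]
```

```bash
python3 -m creep '[{"ax":0.09,"ay":0.0,"az":0.0,"tx":-0.007,"ty":0.004,"tz":0.013,"grip":0.0},{"ax":0.18,"ay":-0.005,"az":0.005,"tx":-0.014,"ty":0.008,"tz":0.026,"grip":0.0},{"ax":0.27,"ay":-0.01,"az":0.01,"tx":-0.022,"ty":0.012,"tz":0.04,"grip":0.0},{"ax":0.36,"ay":-0.015,"az":0.015,"tx":-0.03,"ty":0.017,"tz":0.053,"grip":0.0},{"ax":0.45,"ay":-0.02,"az":0.02,"tx":-0.037,"ty":0.022,"tz":0.066,"grip":0.0}]'
python3 - <<'E'
from h import *
go([515,-80,285],Rhor([1,0,0],[0,1,0]))
E
```

```text
time: 34.8
tcp_pos: [533.8, -133.9, 284.3]
orientation: [[0.999, 0.019, 0.039], [-0.041, 0.734, 0.678], [-0.015, -0.679, 0.734]]
force: [0.2, 0.5, -1.3]
finger_gap: 24.8
tx -0.0210 ty 0.0387 tz 0.0364 | ax 0.746 ay -0.030 az 0.033 | rows 5.0 tcp [ 533.8 -133.9  284.3] F [ 0.2  0.5 -1.3] gap 24.8 t 34.8 q [ 18.  29.  22.  80. -47. 104.  39.]
```

```bash
python3 -m creep '[{"ax":0.08,"ay":0.0,"az":0.0,"tx":-0.004,"ty":0.008,"tz":0.007,"grip":0.0},{"ax":0.16,"ay":-0.006,"az":0.006,"tx":-0.008,"ty":0.016,"tz":0.014,"grip":0.0},{"ax":0.24,"ay":-0.01,"az":0.01,"tx":-0.012,"ty":0.024,"tz":0.022,"grip":0.0},{"ax":0.32,"ay":-0.014,"az":0.016,"tx":-0.017,"ty":0.032,"tz":0.03,"grip":0.0},{"ax":0.4,"ay":-0.02,"az":0.02,"tx":-0.021,"ty":0.039,"tz":0.036,"grip":0.0}]'
python3 - <<'E'
from h import *
go([515,-50,285],Rhor([1,0,0],[0,1,0]))
E
```

```text
time: 35.3
tcp_pos: [514.9, -80.0, 285.1]
orientation: [[1.0, 0.01, 0.011], [-0.014, 0.941, 0.338], [-0.007, -0.338, 0.941]]
force: [0.4, 0.8, -0.2]
finger_gap: 24.2
tx -0.0003 ty 0.0283 tz 0.0100 | ax 0.345 ay -0.009 az 0.012 | rows 2.3 tcp [514.9 -80.  285.1] F [ 0.4  0.8 -0.2] gap 24.2 t 35.3 q [ 24.  34.  16.  87. -59. 113.  46.]
```

```bash
python3 -m creep '[{"ax":0.08,"ay":0.0,"az":0.0,"tx":0.0,"ty":0.008,"tz":0.003,"grip":0.0},{"ax":0.16,"ay":-0.004,"az":0.004,"tx":0.0,"ty":0.016,"tz":0.006,"grip":0.0},{"ax":0.24,"ay":-0.006,"az":0.008,"tx":0.0,"ty":0.024,"tz":0.008,"grip":0.0},{"ax":0.31,"ay":-0.009,"az":0.012,"tx":0.0,"ty":0.028,"tz":0.01,"grip":0.0},{"ax":0.345,"ay":-0.009,"az":0.012,"tx":0.0,"ty":0.028,"tz":0.01,"grip":0.0}]'
python3 - <<'E'
from h import *
go([515,-31,280],Rhor([1,0,0],[0,1,0]));snap('top','t25');crop('t25',230,130,350,220,'c34')
E
```

```text
time: 35.8
tcp_pos: [515.2, -49.7, 284.5]
orientation: [[1.0, -0.0, 0.001], [0.0, 1.0, -0.003], [-0.001, 0.003, 1.0]]
force: [-0.0, 0.3, -0.7]
finger_gap: 24.3
tx -0.0002 ty 0.0187 tz -0.0046 | ax -0.003 ay -0.001 az -0.000 | rows 0.4 tcp [515.2 -49.7 284.5] F [-0.   0.3 -0.7] gap 24.3 t 35.8 q [ 32.  42.   3.  90. -67. 117.  48.]
```

View pics/c34.png

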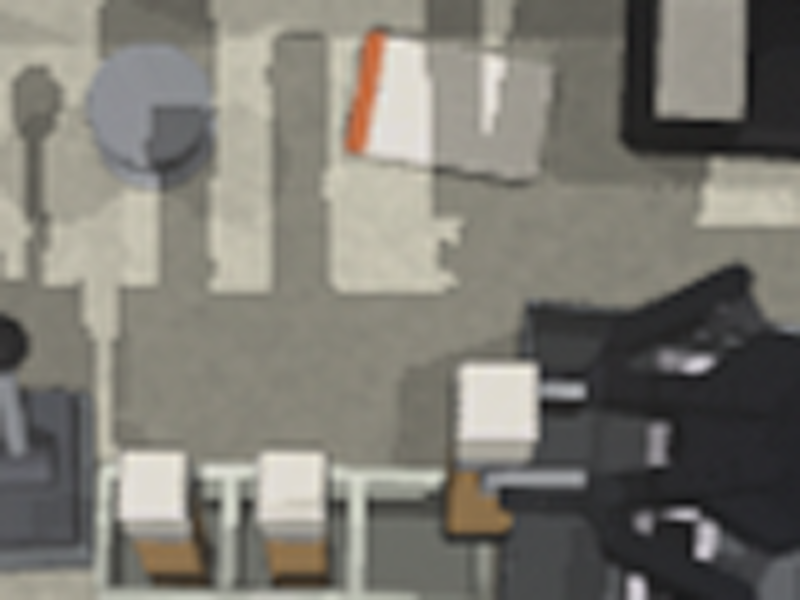

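Run:
```python
from h import *
u,v=230+497/6.667,130+402/6.667
d=np.load('pics/t25.npy');print(worldd('top',u,v,d[int(v),int(u)]))
for a in [(153,492),(291,490)]:
  u,v=230+a[0]/6.667,130+a[1]/6.667; print(worldd('top',u,v,d[int(v),int(u)]))
```

```text
[513.16857203 -40.68781031 348.93568833]
[510.01169483  88.40061484 203.1623539 ]
[511.47130181  33.71860213 203.40066018]
```

Brush axis is 9 mm ahead of the TCP, so the target is TCP y≈-30. The two standing brushes read 203 mm at the top and look upright.

```bash
python3 -m creep '[{"ax":0.0,"ay":0.0,"az":0.0,"tx":0.0,"ty":0.01,"tz":-0.003,"grip":0.0},{"ax":0.0,"ay":0.0,"az":0.0,"tx":0.0,"ty":0.0195,"tz":-0.01,"grip":0.0},{"ax":0.0,"ay":0.0,"az":0.0,"tx":0.0,"ty":0.0195,"tz":-0.025,"grip":0.0},{"ax":0.0,"ay":0.0,"az":0.0,"tx":0.0,"ty":0.0195,"tz":-0.04,"grip":0.0},{"ax":0.0,"ay":0.0,"az":0.0,"tx":0.0,"ty":0.0195,"tz":-0.055,"grip":0.0}]'
python3 - <<'E'
from h import *
go([515,-30,175],Rhor([1,0,0],[0,1,0]));snap('top','t26');crop('t26',230,130,350,220,'c35')
E
```

```text
time: 36.35
tcp_pos: [514.8, -30.3, 227.4]
orientation: [[1.0, 0.001, 0.003], [-0.001, 1.0, -0.004], [-0.003, 0.004, 1.0]]
force: [0.1, 0.9, -1.1]
finger_gap: 25.0
tx 0.0004 ty 0.0001 tz -0.0524 | ax -0.004 ay -0.003 az 0.001 | rows 1.0 tcp [514.8 -30.3 227.4] F [ 0.1  0.9 -1.1] gap 25.0 t 36.4 q [ 31.  46.   3.  92. -65. 113.  54.]
```

View pics/c35.png

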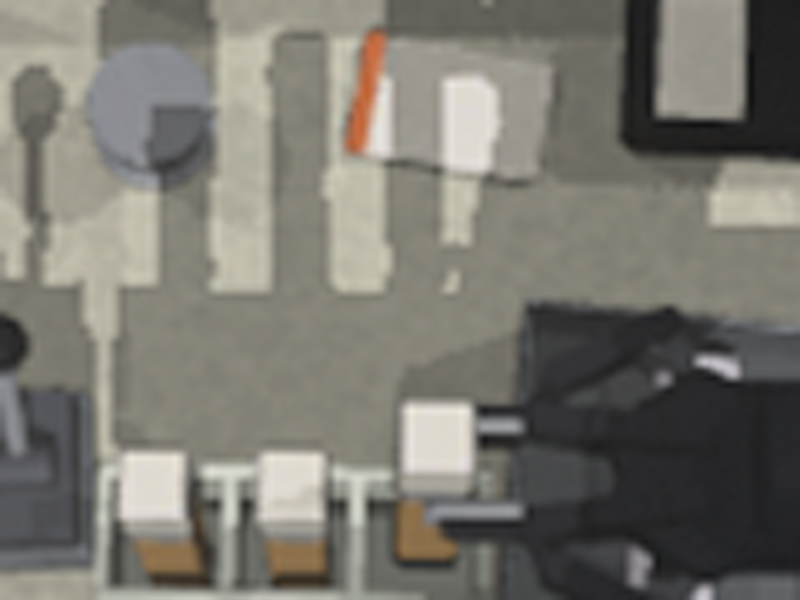

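```bash
python3 -m creep '[{"ax":0.0,"ay":0.0,"az":0.0,"tx":0.0,"ty":0.0,"tz":-0.015,"grip":0.0},{"ax":0.0,"ay":0.0,"az":0.0,"tx":0.0,"ty":0.0,"tz":-0.03,"grip":0.0},{"ax":-0.004,"ay":-0.003,"az":0.0,"tx":0.0,"ty":0.0,"tz":-0.045,"grip":0.0},{"ax":-0.004,"ay":-0.003,"az":0.0,"tx":0.0,"ty":0.0,"tz":-0.06,"grip":0.0},{"ax":-0.004,"ay":-0.003,"az":0.0,"tx":0.0,"ty":0.0,"tz":-0.07,"grip":0.0}]'
```

```text
time: 36.9
tcp_pos: [513.6, -29.7, 153.4]
orientation: [[1.0, 0.001, 0.005], [-0.001, 1.0, -0.001], [-0.005, 0.001, 1.0]]
force: [-0.1, -0.6, 0.0]
finger_gap: 24.6
```

```bash
python3 -m creep '[{"ax":0.0,"ay":0.0,"az":0.0,"tx":0.0,"ty":0.0,"tz":-0.006,"grip":0.0},{"ax":0.0,"ay":0.0,"az":0.0,"tx":0.0,"ty":0.0,"tz":-0.01,"grip":0.0},{"ax":0.0,"ay":0.0,"az":0.0,"tx":0.0,"ty":0.0,"tz":-0.013,"grip":0.0}]'
```

```text
time: 37.2
tcp_pos: [513.7, -29.8, 140.3]
orientation: [[1.0, 0.001, 0.005], [-0.001, 1.0, -0.001], [-0.005, 0.001, 1.0]]
force: [0.4, 0.1, -1.3]
finger_gap: 24.6
```

```bash
python3 -m creep '[{"ax":0.0,"ay":0.0,"az":0.0,"tx":0.0,"ty":0.0,"tz":-0.002,"grip":0.0},{"ax":0.0,"ay":0.0,"az":0.0,"tx":0.0,"ty":0.0,"tz":-0.003,"grip":0.0},{"ax":0.0,"ay":0.0,"az":0.0,"tx":0.0,"ty":0.0,"tz":-0.004,"grip":0.0}]'
```

```text
time: 37.5
tcp_pos: [513.7, -29.8, 139.3]
orientation: [[1.0, -0.0, 0.002], [0.0, 1.0, -0.006], [-0.002, 0.006, 1.0]]
force: [-3.2, -2.9, 16.3]
finger_gap: 24.4
```

```bash
python3 -m creep '[{"ax":0.0,"ay":0.0,"az":0.0,"tx":0.0,"ty":0.0,"tz":0.001,"grip":0.4},{"ax":0.0,"ay":0.0,"az":0.0,"tx":0.0,"ty":0.0,"tz":0.002,"grip":0.6},{"ax":0.0,"ay":0.0,"az":0.0,"tx":0.0,"ty":-0.01,"tz":0.003,"grip":0.7},{"ax":0.0,"ay":0.0,"az":0.0,"tx":0.0,"ty":-0.03,"tz":0.004,"grip":0.7},{"ax":0.0,"ay":0.0,"az":0.0,"tx":0.0,"ty":-0.06,"tz":0.006,"grip":0.7}]'
```

```text
time: 38.0
tcp_pos: [513.7, -89.6, 145.2]
orientation: [[1.0, -0.003, 0.002], [0.003, 1.0, -0.006], [-0.002, 0.006, 1.0]]
force: [0.5, 0.5, -0.4]
finger_gap: 60.0
```

```bash
python3 -m creep '[{"ax":0.0,"ay":0.0,"az":0.0,"tx":0.0,"ty":-0.03,"tz":0.03,"grip":1.0},{"ax":-0.1,"ay":0.0,"az":0.0,"tx":0.0,"ty":-0.05,"tz":0.07,"grip":1.0},{"ax":-0.23,"ay":0.0,"az":0.0,"tx":0.0,"ty":-0.09,"tz":0.11,"grip":1.0},{"ax":-0.37,"ay":0.0,"az":0.0,"tx":0.0,"ty":-0.13,"tz":0.14,"grip":1.0},{"ax":-0.51,"ay":0.0,"az":0.0,"tx":0.0,"ty":-0.17,"tz":0.15,"grip":1.0}]'
python3 - <<'E'
from h import *
snap('top','t27');snap('side','s27');crop('t27',110,70,470,340,'c36')
E
```

```text
time: 38.5
tcp_pos: [514.3, -263.0, 298.1]
orientation: [[1.0, 0.0, -0.001], [0.001, 0.871, 0.492], [0.001, -0.492, 0.871]]
force: [1.0, 0.5, -1.5]
finger_gap: 85.4
```

View pics/c36.png

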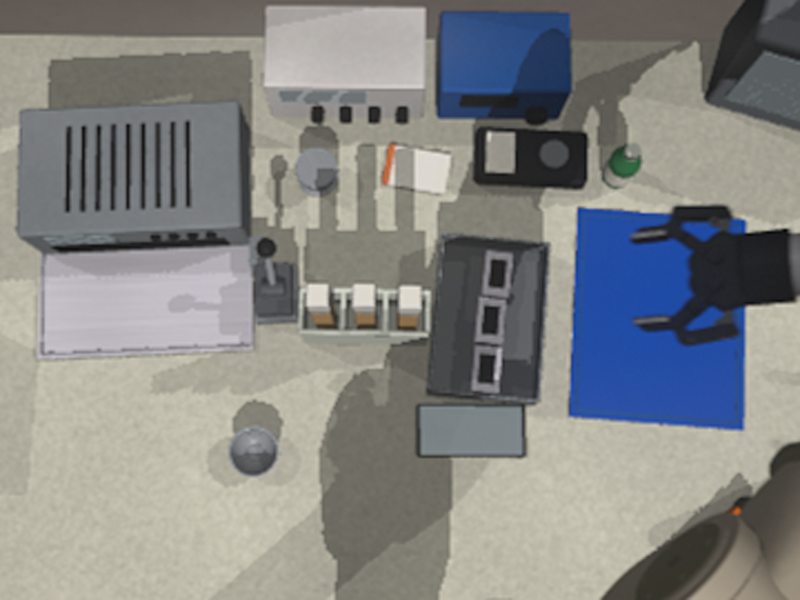

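View pics/s27.png

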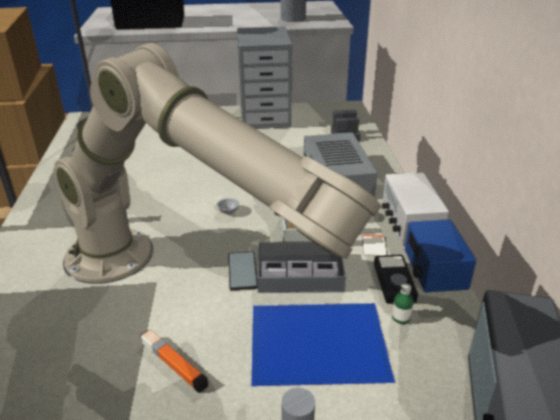

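Final view: three brushes are upright in the stand at (319,300), (364,300) and (410,300) in the crop. Three cases are in the tote, and the tray and mat are empty. The lever ball is still at (267,247), and the other items haven't moved. Handing in.

Run:
```python
from h import *
a=cv2.imread('pics/t0.png');b=cv2.imread('pics/t27.png')
print('ball centre',world('top',230.2,181.2,122), env.get_state()['time'])
print(env.finish_job())
```

```text
ball centre [592.06634702 161.74677724 122.        ] 38.6
the job is handed in; nothing more can be done
None
```

The job is done and handed in at 38.6 s. I switched the tester off first, moved all three module cases from the catch tray into the grey tote, and stood the three wooden brushes butt-down in the white stand.

- **Lever:** I pushed it until it met its stop, reading 57 N. The last picture puts the ball at x≈592 mm, against about 591 mm expected for fully off.
- **Cases:** the last top picture shows the tray empty and all three cases in the tote. In the side views they lie flat on its floor.
- **Brushes:** all three stand upright with bristles up and the mat is empty. I measured the tops of the first two at about 203 mm, as they should be. The third I checked only by floor contact and by eye.
- **Everything else:** the phone, dish, flux, spool, meter, battery and orange brush look unmoved by eye. I did not measure their positions.

No check failed. The two cameras disagreed by about 6 mm on where the tote's centre is, so I used the middle of the two values.

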